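# Fetch the shell dish from behind the jars

## Robot

A 6-joint arm with a two-finger parallel gripper is mounted at the origin on the work surface. World frame = base frame: x ahead of the robot, y to its left, z up, the work surface at z = 0. Lengths are in mm, angles in rad, forces in N, time in s.
With the tool pointing down it reaches from about 250 to 800 mm from the base axis. Payload 3.9 kg.
Tool frame: the origin (TCP) lies on the front face of the gripper's body, between the roots of the fingers; the fingertips stand r.nose_length ahead of it and the grasp point (between the pads) lies 54 mm ahead of it (r.nose_length is the distance from the TCP to the fingertips, in mm); z points along the fingers, y is the line along which they close (so a half turn about z gives the same grasp; the last joint's range is limited). The gripper opens to 85 mm and grips with 20 to 120 N. Pads are 22 mm wide; open, the fingers measure 114 mm over their backs; the gripper's body (76 mm by 85 mm) begins 54 mm behind the grasp point. The pads swing forward as they close: fully open they stand 13 mm farther back than shut.
Start: joints at [-1.213, 0.26, -0.138, 1.173, 0, 1.571], TCP at [183.858, -491.744, 303.904] pointing down, gripper open.
Joint ranges: [-2.78, 2.78], [-0.83, 1.72], [-1.28, 1.37], [-1.9, 2.12], [-1.57, 1.48], [-3.14, 3.14]. Speed limits (rad/s): [2.57, 2.57, 3.14, 3.14, 3.14, 3.14].

## Interface

Orientations are given as [roll, pitch, yaw] about the fixed x, y, z axes, in that order (R = Rz(yaw) Ry(pitch) Rx(roll)).
In Python, from bench import r, viewer, order gives the robot as it stands.
- The arm moves only by the shell command python3 -m inch 'ROWS' [FORCE]. ROWS is JSON, a list of rows, each a list of 7 numbers: the turn, a rotation vector about the tool's x, y, z in rad, then the shift along the tool's x, y, z in m, then the finger opening in m, from 0 to 0.0854. In form: [[rx, ry, rz, dx, dy, dz, gripper], ...]. A call has 1 to 5 rows; each row shifts and turns the commanded pose from where the row before left it, along the tool's axes as they then stand; what a row does not reach is not made up. A row lasts 1/10 s, in which the tool goes at most 50 mm and 8.59 degrees, less where a joint would pass 70% of its speed; a pose out of reach is approached as far as the arm can. A call is refused whole if a number of a shift passes 0.05 or a number of a turn 0.15, either way. A call with a gripper value outside its range is refused whole. The fingers move at their own pace and stop on an object; FORCE is the grip in N (left out, the last holds). Time passes only in rows, so rows that do not move let the fingers close. It gives the time, the measured TCP pose, the force, the opening and the grip force at its end, in the units of the state.
- r.observe(): the state, without advancing time (a new reading comes with each control period).
- viewer.snapshot(name): name is "scene" or "side" or "wrist"; returns the picture (400x640x3 uint8, red, green, blue); there is no depth.
- viewer.camera_params(name): a dict with "intrinsics" (3x3 intrinsics, pixels), "k1" (the pictures are not rectified: a ray, as slopes to the right and down, at radius r is drawn at 1 + k1 r^2 times it, then the intrinsics apply), "R" (3x3) and "t" (3): a world point X has camera coordinates R X + t. Camera axes: x right, y down, z forward; pixel columns grow to the right and rows downward; lengths in mm; the calibration is good to about 2 mm. A picture is of the moment at which its call begins: read the wrist's pose just before it. camera_params takes no time and is no camera call; for the wrist camera it gives the pose at the moment of the call.
- order.sign_off(): hands the job in; it is judged then, once.
The state is a dict: "t": time; "joint_pos": joint angles; "qd": joint speeds; "joint_efforts": joint torques, N m; "tool_pos": TCP position; "ee_rot": TCP orientation; "wrist_force": force on the tool from outside, world axes, zero at the start; "ft_torque": the same for the moment, N m; "grip_width": finger opening in mm; "grip_force": force on a finger pad.
Only numpy, scipy, OpenCV 4.12 (cv2) and the standard library are available. Lean on these libraries where they do the work, as an engineer would, in place of code of your own. Each camera call takes 0.05 s, during which the arm holds its last target. There are 200 camera calls.

## Task

The shell in the flat dish is wanted on the light box, but the three jars in the wooden specimen box hem it in. Stand all three jars upright in the grey holding tray, then put the dish flat in the middle of the light box's lit panel, and only then return each jar, told by its lid colour, to the very place in the specimen box where it stood. Keep jars and dish upright, set them down rather than dropping them, and leave the mug, the hand magnifier and the label roll alone.

Things in the scene. Friction and masses are not known exactly. Their poses are not given: they have to be found in the camera images.
- jar_red: Specimen jar with a red screw lid and shells inside: clear plastic cylinder, 44 mm diameter, 100 mm tall, lid the top 19 mm and no wider, about 90 g. Starts upright in the specimen box, in one of three places by the dish: about 58 mm in front of it or 64 mm to its left or right. Origin: centre of its underside, z up; round, its yaw means nothing.
- jar_yellow: Specimen jar with a yellow screw lid and grey pebbles inside: clear plastic cylinder, 44 mm diameter, 100 mm tall, lid the top 19 mm and no wider, about 90 g. Starts upright in the specimen box, in one of three places by the dish: about 58 mm in front of it or 64 mm to its left or right. Origin: centre of its underside, z up; round, its yaw means nothing.
- jar_blue: Specimen jar with a blue screw lid and sea glass inside: clear plastic cylinder, 44 mm diameter, 100 mm tall, lid the top 19 mm and no wider, about 90 g. Starts upright in the specimen box, in one of three places by the dish: about 58 mm in front of it or 64 mm to its left or right. Origin: centre of its underside, z up; round, its yaw means nothing.
- dish: Flat round lidded clear plastic dish with an orange fan shell in it, 55 mm diameter, 20 mm tall, about 50 g. Starts flat on the specimen box's floor at the back (+x) middle; the jars around it stand only about 3 to 20 mm from its edge, the box's back wall about 18 mm. Origin: centre of its underside, z up; round, yaw means nothing.
- specimen_box: Fixed open pale wooden box, 152 mm (its x) by 214 mm (its y), walls 34 high and 6 thick, floor 6 mm above the origin, with a pale card on it printed with a thin circle round each place. Origin: centre of its underside; x to its back (brass label holder on the front), y left, z up. Within 3 mm in x and in y, jars stand at (18, 64), (18, -64), (-34, 0) and the dish at (24, 0) mm.
- holding_tray: Fixed shallow grey plastic tray, 115 mm (its x) by 205 mm (its y), walls 22 mm high and 4 mm thick, floor top 4 mm above the origin; empty at the start; inside there is room for the three jars in a row along y, 65 mm apart. Origin: centre of its underside, z up.
- light_box: Fixed light-grey metal light box, 225 mm (its x) by 175 mm (its y), flat top 45 mm above the origin with a bright white lit panel of 187 by 137 mm in its middle, flush with the top. Origin: centre of its underside, z up.
- mug: Bystander: red mug with white dots, 80 mm diameter, 90 mm tall, white handle to its +y. Origin: centre of its underside. Stands beyond the work.
- magnifier: Bystander: hand magnifier lying flat, steel rim of 76 mm diameter, wooden handle to its -x, 175 mm long in all, 18 mm high at most. Origin: under the centre of the lens.
- label_roll: Bystander: white roll of labels standing on end, 52 mm diameter, 50 mm tall. Origin: centre of its underside.
Things that resemble listed ones, but are neither listed nor needed, are in the scene too. Leave any pink or turquoise look-alike of the jar_yellow alone. What is shaped like the dish but pink is not meant.

How it is judged (in metres and radians):
On the way, in this order (a step that is already met when the one before it is completed fails the run):
1. all three jars stand released in the holding tray, the dish not yet taken out (x of jar_red in the frame of holding_tray between -0.035 and 0.035 m and y of jar_red in the frame of holding_tray between -0.08 and 0.08 m and z of jar_red in the frame of holding_tray between -0.002 and 0.01 m and angle between each of jar_red, jar_yellow, jar_blue's own z axis and vertical below 0.1 rad and contact force between the fingers and jar_red below 0.1 N and linear speed of each of jar_red, jar_yellow, jar_blue below 0.02 m/s and angular speed of each of jar_red, jar_yellow, jar_blue below 0.2 rad/s and x of jar_yellow in the frame of holding_tray between -0.035 and 0.035 m and y of jar_yellow in the frame of holding_tray between -0.08 and 0.08 m and z of jar_yellow in the frame of holding_tray between -0.002 and 0.01 m and contact force between the fingers and jar_yellow below 0.1 N and x of jar_blue in the frame of holding_tray between -0.035 and 0.035 m and y of jar_blue in the frame of holding_tray between -0.08 and 0.08 m and z of jar_blue in the frame of holding_tray between -0.002 and 0.01 m and contact force between the fingers and jar_blue below 0.1 N and distance of dish from where it was at the start of the episode below 0.015 m), for 0.2 s.
2. the dish lies released in the middle of the light box, the jars still in the holding tray (horizontal distance between dish and light_box below 0.015 m and z of dish in the frame of light_box between 0.041 and 0.05 m and angle between dish's own z axis and vertical below 0.08 rad and contact force between the fingers and dish below 0.1 N and linear speed of dish below 0.02 m/s and angular speed of dish below 0.2 rad/s and x of jar_red in the frame of holding_tray between -0.035 and 0.035 m and y of jar_red in the frame of holding_tray between -0.08 and 0.08 m and z of jar_red in the frame of holding_tray between -0.002 and 0.01 m and angle between each of jar_red, jar_yellow, jar_blue's own z axis and vertical below 0.1 rad and x of jar_yellow in the frame of holding_tray between -0.035 and 0.035 m and y of jar_yellow in the frame of holding_tray between -0.08 and 0.08 m and z of jar_yellow in the frame of holding_tray between -0.002 and 0.01 m and x of jar_blue in the frame of holding_tray between -0.035 and 0.035 m and y of jar_blue in the frame of holding_tray between -0.08 and 0.08 m and z of jar_blue in the frame of holding_tray between -0.002 and 0.01 m), for 0.2 s.
At the end, for the whole second after the job is handed in: The dish lies flat on the light box, its centre within 15 mm of the panel's centre; each jar stands upright within 15 mm of where it stood at the start; everything is released and at rest (horizontal distance between dish and light_box below 0.015 m and z of dish in the frame of light_box between 0.041 and 0.05 m and angle between dish's own z axis and vertical below 0.08 rad and contact force between the fingers and dish below 0.1 N and linear speed of each of dish, jar_red, jar_yellow, jar_blue below 0.02 m/s and angular speed of each of dish, jar_red, jar_yellow, jar_blue below 0.2 rad/s and distance of each of jar_red, jar_yellow, jar_blue from where it was at the start of the episode below 0.015 m and angle between each of jar_red, jar_yellow, jar_blue's own z axis and vertical below 0.1 rad and contact force between the fingers and jar_red below 0.1 N and contact force between the fingers and jar_yellow below 0.1 N and contact force between the fingers and jar_blue below 0.1 N); the robot touches nothing.
It fails at once if a jar is tipped by more than about 35 degrees or the dish by more than about 30 degrees (angle between any of jar_red, jar_yellow, jar_blue's own z axis and vertical above 0.6 rad or angle between dish's own z axis and vertical above 0.5 rad).
It fails at once if a jar or the dish is dropped (let go from more than about 13 mm up) ((linear speed of jar_red above 0.5 m/s and contact force between the fingers and jar_red below 0.01 N) or (linear speed of jar_yellow above 0.5 m/s and contact force between the fingers and jar_yellow below 0.01 N) or (linear speed of jar_blue above 0.5 m/s and contact force between the fingers and jar_blue below 0.01 N) or (linear speed of dish above 0.5 m/s and contact force between the fingers and dish below 0.01 N)).
It fails at once if the mug, the hand magnifier or the label roll is moved by more than 20 mm (distance of any of mug, magnifier, label_roll from where it was at the start of the episode above 0.02 m).
It also fails if it takes over 136 s, if anything falls off the work surface, if the arm or the gripper's body presses on something with over 40 N, if the wrist force passes 120 N, or if a joint passes its speed limit or range.

## Working session

There is one attempt and no reset: what is moved stays moved. The work goes in short steps, Python scripts to look and compute and a shell command to move; the robot and the scene stay as the last step left them, time stands still between calls to the robot, and variables do not carry over. Pictures are saved under pics/ and viewed, at most 14 in all, crops included, and the job is handed in when it is done.

```bash
mkdir -p pics; ls
python3 - <<'E'
from bench import r,viewer
import cv2
print(r.observe(), r.nose_length)
for n in("scene","side"):
    im=viewer.snapshot(n); cv2.imwrite(f"pics/{n}0.png",im[:,:,::-1])
    p=viewer.camera_params(n); print(n,p)
E
```

```text
pics
{'t': 0.0, 'joint_pos': array([-1.21298385e+00,  2.60697088e-01, -1.39369284e-01,  1.17272973e+00,
        4.63848004e-06,  1.57080820e+00]), 'qd': array([0.000754  , 0.00092696, 0.00046832, 0.0019605 , 0.00064526,
       0.00097297]), 'joint_efforts': array([-2.27968885e-03, -4.05669522e+01,  2.53925639e+01,  1.88262365e-02,
       -2.62628273e-04, -5.20000256e-07]), 'tool_pos': array([ 183.67778567, -491.23534829,  303.05785065]), 'ee_rot': array([-3.13959287e+00, -4.61472448e-06,  3.57800594e-01]), 'wrist_force': array([-0.5008973 ,  0.51658156,  0.63422144]), 'ft_torque': array([ 0.00871021, -0.01008244,  0.00323618]), 'grip_force': 0.0, 'grip_width': 85.21236531241978} 72.6
scene {'intrinsics': array([[371.86682049,   0.        , 320.00609492],
       [  0.        , 371.86682049, 198.95523447],
       [  0.        ,   0.        ,   1.        ]]), 'k1': -0.07245717938622956, 'R': array([[-0.8495609 ,  0.52747857,  0.00355447],
       [ 0.33900811,  0.55114675, -0.76243738],
       [-0.40412841, -0.64653199, -0.64705224]]), 't': array([ 525.51517982, -219.06671941, 1356.46353624])}
side {'intrinsics': array([[381.01495461,   0.        , 316.47534247],
       [  0.        , 381.01495461, 208.59507051],
       [  0.        ,   0.        ,   1.        ]]), 'k1': -0.08988067933768898, 'R': array([[ 0.9750898 , -0.2215529 , -0.01068625],
       [-0.13270265, -0.54408577, -0.82846888],
       [ 0.17773545,  0.80924965, -0.55993314]]), 't': array([-593.029347  ,  167.09397883,  868.28943184])}
```

View pics/scene0.png

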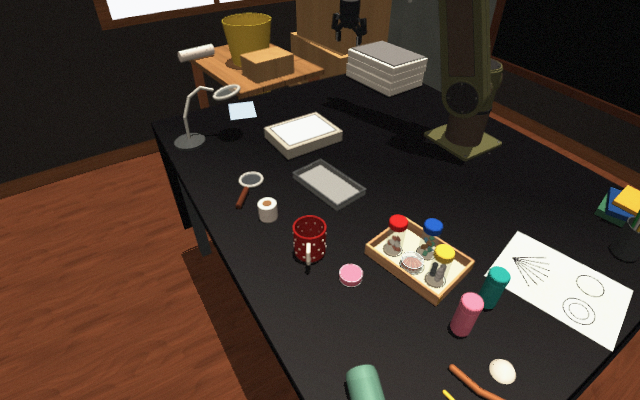

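View pics/side0.png

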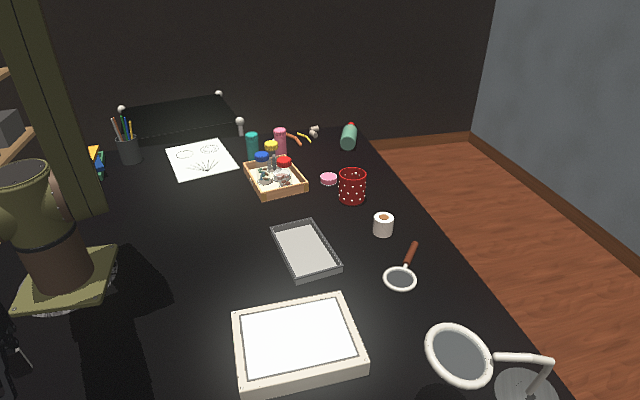

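Scene view: red lid (398,222), blue (433,227), yellow (445,254), and the clear dish with the orange shell (411,262). Look-alikes to leave alone are the pink jar (466,315), the turquoise jar (495,288), the pink dish (351,275) and the red mug (310,240). The tray is at (329,184) and the light box at (303,132). The side view agrees. Next is one close crop of each view.

```bash
cat > h.py <<'E'
import numpy as np, cv2
from bench import r,viewer
def proj(n,X,p=None):
    p=p or viewer.camera_params(n); c=np.asarray(X,float).reshape(-1,3)@p["R"].T+p["t"]; s=c[:,:2]/c[:,2:]
    s=s*(1+p["k1"]*(s**2).sum(1,keepdims=True)); K=p["intrinsics"]; return s*[K[0,0],K[1,1]]+K[:2,2]
def back(n,uv,z,p=None):
    p=p or viewer.camera_params(n)
    s=cv2.undistortPoints(np.array(uv,float).reshape(-1,1,2),p["intrinsics"],np.array([p["k1"],0,0,0,0.])).reshape(-1,2)
    d=np.c_[s,np.ones(len(s))]@p["R"]; o=-p["R"].T@p["t"]
    return o+d*((np.broadcast_to(z,len(s))-o[2])/d[:,2])[:,None]
E
python3 - <<'E'
from h import *
a=cv2.imread("pics/scene0.png")[205:305,355:485]; cv2.imwrite("pics/c1.png",cv2.resize(a,None,fx=6,fy=6,interpolation=cv2.INTER_CUBIC))
b=cv2.imread("pics/scene0.png")[105:215,255:375]; cv2.imwrite("pics/c2.png",cv2.resize(b,None,fx=5,fy=5,interpolation=cv2.INTER_CUBIC))
print(back("scene",[(398,220),(433,225),(445,251),(411,260),(329,184),(303,130)],[100,100,100,26,4,45]).round())
print(back("side",[(285,160),(262,155),(271,145),(306,250),(299,338)],[100,100,100,4,45]).round())
E
```

```text
[[ 571.  275.  100.]
 [ 512.  332.  100.]
 [ 548.  406.  100.]
 [ 576.  344.   26.]
 [ 568.  -30.    4.]
 [ 507. -295.   45.]]
[[ 576.  283.  100.]
 [ 512.  334.  100.]
 [ 549.  401.  100.]
 [ 575.  -28.    4.]
 [ 505. -313.   45.]]
```

View pics/c1.png

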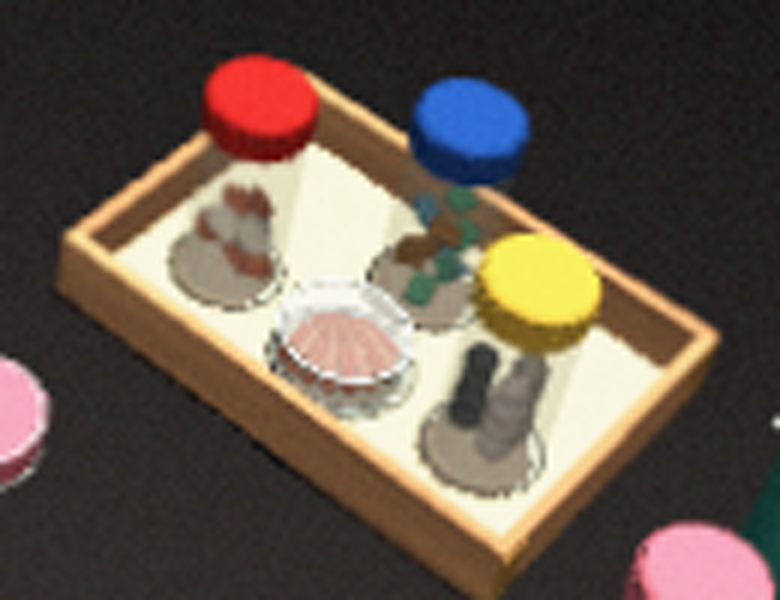

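View pics/c2.png

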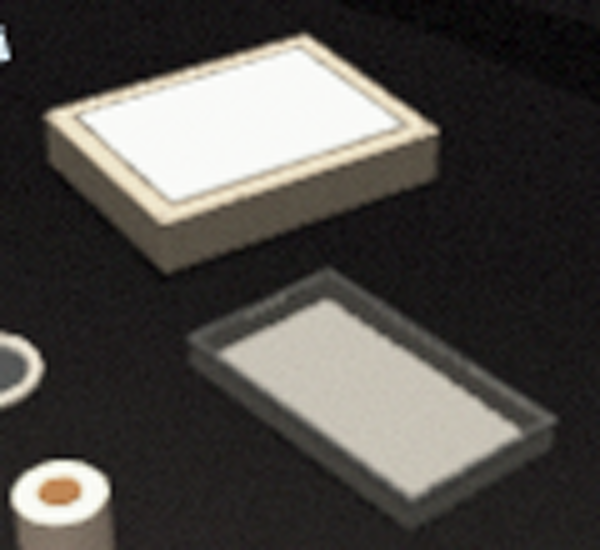

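Crop 1 confirms the red, blue and yellow jars in the box around the clear dish. Lid tops are at crop (262,93), (470,115) and (539,278), and the dish top is at (345,328). Crop 2 shows the light box and tray corners clearly. I'll fit poses from these.

Run:
```python
from h import *
def un(c,s,o): return (np.array(c)+.5)/s-.5+np.array(o)
o1,o2=(355,205),(255,105)
print("lids",back("scene",un([(262,93),(470,115),(539,278)],6,o1),106).round(1).tolist(),"dish",back("scene",un([(345,328)],6,o1),26).round(1).tolist())
def fit(uv,z,nm):
    P=back("scene",uv,z)[:,:2]; c=P.mean(0); e=[np.linalg.norm(P[i]-P[i-1]) for i in range(4)]
    v=[np.degrees(np.arctan2(*(P[i]-P[i-1])[::-1])) for i in range(4)]
    print(nm,c.round(1),"edges",np.round(e),"ang",np.round(v,1),P.round().tolist())
fit(un([(70,237),(510,550),(717,337),(300,72)],6,o1),34,"box")
fit(un([(47,118),(165,222),(437,130),(307,36)],5,o2),45,"light")
fit(un([(190,342),(410,522),(555,420),(328,268)],5,o2),22,"tray")
```

```text
lids [[575.9, 280.3, 106.0], [514.5, 333.0, 106.0], [554.2, 408.1, 106.0]] dish [[572.2, 343.8, 26.0]]
box [547.  342.1] edges [150. 212. 146. 209.] ang [   9.7  101.6 -169.1  -79.4] [[641.0, 252.0], [599.0, 459.0], [455.0, 431.0], [494.0, 226.0]]
light [ 504.  -300.5] edges [224. 166. 220. 170.] ang [   2.5   92.6 -178.6  -88.6] [[619.0, -379.0], [611.0, -214.0], [391.0, -219.0], [395.0, -389.0]]
tray [575.2 -24.5] edges [119. 213. 127. 208.] ang [  11.9   96.3 -166.3  -81.6] [[647.0, -116.0], [623.0, 95.0], [500.0, 65.0], [530.0, -141.0]]
```

```bash
T='python3 -m inch'
$T '[[0,0,-0.139,0,0,0,0.085],[0,0,-0.139,0,0,0,0.085],[0,0,-0.139,0,0,0,0.085],[0,0,-0.139,0,0,0,0.085],[0,0,-0.139,0,0,0,0.085]]'
$T '[[0,0,-0.139,0,0,0,0.085],[0,0,-0.139,0,0,0,0.085],[0,0,-0.139,0,0,0,0.085],[0,0,-0.139,0,0,0,0.085],[0,0,-0.139,0,0,0,0.085]]'
$T '[[0,0,0,0.037,0.025,0,0.085],[0,0,0,0.037,0.025,0,0.085],[0,0,0,0.037,0.025,0,0.085],[0,0,0,0.037,0.025,0,0.085],[0,0,0,0.037,0.025,0,0.085]]'
$T '[[0,0,0,0.037,0.025,0,0.085],[0,0,0,0.037,0.025,0,0.085],[0,0,0,0.037,0.025,0,0.085],[0,0,0,0.037,0.025,0,0.085],[0,0,0,0.037,0.025,0,0.085]]'
python3 - <<'E'
from h import *
o=r.observe(); im=viewer.snapshot("wrist"); cv2.imwrite("pics/w1.png",im[:,:,::-1]); p=viewer.camera_params("wrist"); np.save("w1.npy",p,allow_pickle=True)
print(o["t"],o["tool_pos"],o["ee_rot"]); print(p, -p["R"].T@p["t"])
print(proj("wrist",[[575,-25,4],[504,-300,45],[547,342,6]]))
E
```

```text
t: 0.6
tool_pos: [183.7, -491.5, 303.4]
ee_rot: [-3.141, -0.001, 1.059]
wrist_force: [-0.4, -0.3, -0.7]
grip_width: 85.1
grip_force: 0.0
t: 1.1
tool_pos: [183.7, -491.4, 303.4]
ee_rot: [-3.141, -0.001, 1.754]
wrist_force: [-0.7, 0.2, -0.0]
grip_width: 85.0
grip_force: 0.0
t: 1.6
tool_pos: [274.4, -285.9, 303.6]
ee_rot: [-3.142, -0.001, 1.747]
wrist_force: [1.0, -0.5, 0.5]
grip_width: 85.2
grip_force: 0.0
t: 2.1
tool_pos: [364.9, -81.7, 303.8]
ee_rot: [-3.142, 0.0, 1.748]
wrist_force: [0.6, 0.1, -0.3]
grip_width: 84.8
grip_force: 0.0
2.1 [364.89104891 -81.71429886 303.80563294] [-3.14158991e+00  1.32763108e-04  1.74766258e+00]
{'intrinsics': array([[281.35068821,   0.        , 321.90149756],
       [  0.        , 281.35068821, 199.99989618],
       [  0.        ,   0.        ,   1.        ]]), 'k1': 0.010088886158889481, 'R': array([[ 0.98307838,  0.18317184,  0.00223149],
       [ 0.17354227, -0.9351588 ,  0.30880591],
       [ 0.05865135, -0.30319315, -0.95112246]]), 't': array([-347.23162045, -174.98502535,  336.23987673])} [352.00227677   1.90989523 374.61655261]
[[ 483.15854024  161.78795293]
 [ 385.56675519  341.06487435]
 [ 606.21312893 -246.98851512]]
```

```bash
T='python3 -m inch'
$T '[[0,0,0,0.037,0.025,0,0.085],[0,0,0,0.037,0.025,0,0.085],[0,0,0,0.037,0.025,0,0.085],[0,0,0,0.037,0.025,0,0.085],[0,0,0,0.037,0.025,0,0.085]]' >/dev/null
$T '[[0,0,0,0.037,0.025,0,0.085],[0,0,0,0.037,0.025,0,0.085],[0,0,0,0.037,0.025,0,0.085],[0,0,0,0.037,0.025,0,0.085],[0,0,0,0,0,0,0.085]]'
python3 - <<'E'
from h import *
o=r.observe(); p=viewer.camera_params("wrist"); im=viewer.snapshot("wrist"); cv2.imwrite("pics/w2.png",im[:,:,::-1]); np.save("w2.npy",p,allow_pickle=True)
print(o["t"],o["tool_pos"],o["ee_rot"])
E
```

```text
t: 3.15
tool_pos: [529.5, 288.3, 302.1]
ee_rot: [3.141, -0.002, 1.752]
wrist_force: [-0.6, -0.5, 0.7]
grip_width: 84.8
grip_force: 0.0
3.15 [529.53464451 288.32202295 302.12465383] [ 3.14098510e+00 -1.59693453e-03  1.75217609e+00]
```

View pics/w2.png

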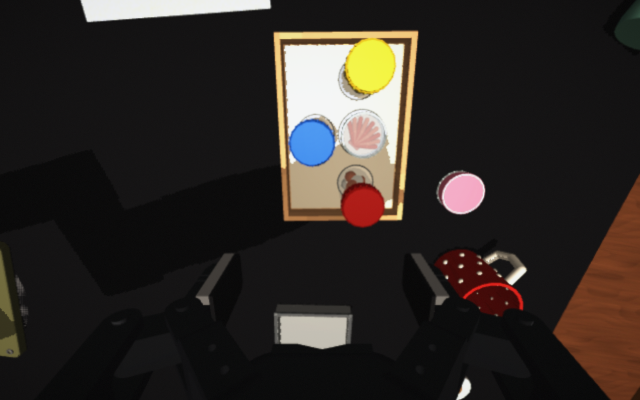

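View pics/w1.png

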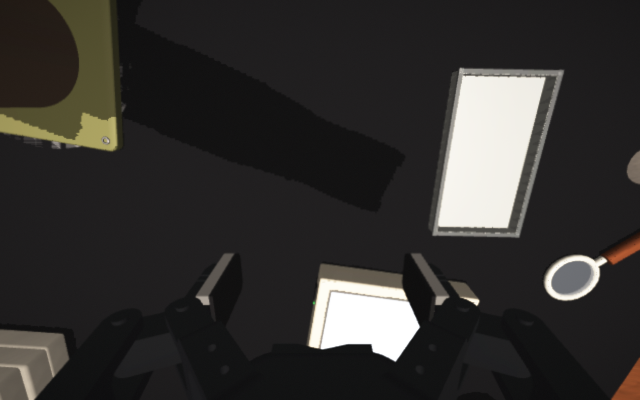

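The wrist pictures show lid tops at red (363,205), blue (312,143), yellow (370,66), and the dish top at (362,133). The box and tray rims are clear.

Run:
```python
from h import *
p1=np.load("w1.npy",allow_pickle=True).item();p2=np.load("w2.npy",allow_pickle=True).item()
im=cv2.cvtColor(cv2.imread("pics/w2.png"),cv2.COLOR_BGR2HSV)
for n,lo,hi in (("blue",(100,150,120),(125,255,255)),("yellow",(22,150,120),(35,255,255)),("red",(0,200,90),(8,255,255))):
    m=cv2.inRange(im[:230,270:420],lo,hi); k,l,s,c=cv2.connectedComponentsWithStats(m); i=1+s[1:,4].argmax(); print(n,s[i],c[i]+[270,0])
    print(back("wrist",[c[i]+[270,0]],106,p2).round(1))
print("byhand",back("wrist",[(363,205),(312,143),(370,66)],106,p2).round(1).tolist(),"dish",back("wrist",[(362,133)],26,p2).round(1))
def fit(uv,z,nm,p):
    P=back("wrist",uv,z,p)[:,:2]; e=P-np.roll(P,1,0)
    print(nm,P.mean(0).round(1),np.linalg.norm(e,axis=1).round(),np.degrees(np.arctan2(e[:,1],e[:,0])).round(1))
fit([(275,32),(417,31),(403,220),(283,220)],34,"box",p2)
fit([(460,69),(563,71),(519,236),(432,235)],22,"tray",p1)
print("mug",back("scene",[(310,224)],90).round())
```

```text
blue [  19  120   46   46 1622] [311.63625154 142.31196054]
[[510.5 334.8 106. ]]
yellow [  74   38   51   56 2198] [369.61783439  65.47861692]
[[548.6 407.9 106. ]]
red [  71  185   43   42 1397] [362.35934145 205.78883321]
[[571.2 282.1 106. ]]
byhand [[571.6, 283.0, 106.0], [510.9, 334.3, 106.0], [549.0, 407.6, 106.0]] dish [[567.  346.9  26. ]]
box [545.9 340.8] [214. 150. 215. 156.] [ 100.1   10.7  -78.3 -169.6]
tray [573.9 -20.1] [208. 117. 206. 119.] [  98.7    9.2  -80.8 -170.1]
mug [[751. 168.  90.]]
```

```bash
T='python3 -m inch'
$T '[[0,0,0,-0.0074,0.021,0,0.085],[0,0,0,-0.0074,0.021,0,0.085],[0,0,0,0,0,0.043,0.085],[0,0,0,0,0,0.043,0.085],[0,0,0,0,0,0,0.085]]' 30
$T '[[0,0,0,0,0,0.043,0.085],[0,0,0,0,0,0.03,0.085],[0,0,0,0,0,0.013,0.085],[0,0,0,0,0,0,0.085]]'
$T '[[0,0,0,0,0,0,0.04],[0,0,0,0,0,0,0.03],[0,0,0,0,0,0,0.03],[0,0,0,0,0,0,0.03],[0,0,0,0,0,0,0.03]]'
$T '[[0,0,0,0,0,0,0.03],[0,0,0,0,0,0,0.03],[0,0,0,0,0,0,0.03]]'
```

```text
t: 3.7
tool_pos: [567.1, 273.0, 211.4]
ee_rot: [-3.127, 0.004, 1.746]
wrist_force: [-1.2, -1.1, 0.1]
grip_width: 85.5
grip_force: 0.0
t: 4.1
tool_pos: [570.9, 275.9, 131.6]
ee_rot: [-3.139, 0.001, 1.747]
wrist_force: [-0.7, -0.4, 0.1]
grip_width: 85.0
grip_force: 0.0
t: 4.6
tool_pos: [572.8, 277.3, 134.0]
ee_rot: [3.138, -0.001, 1.748]
wrist_force: [-0.1, -1.0, 6.7]
grip_width: 43.2
grip_force: 29.8
t: 4.9
tool_pos: [572.7, 277.3, 134.0]
ee_rot: [3.138, -0.001, 1.748]
wrist_force: [0.0, -0.3, 5.7]
grip_width: 43.3
grip_force: 29.8
```

```bash
T='python3 -m inch'
$T '[[0,0,0,0,0,-0.02,0.03],[0,0,0,0,0,-0.04,0.03],[0,0,0,0,0,-0.045,0.03],[0,0,0,0,0,-0.03,0.03],[0,0,0,0,0,0,0.03]]'
$T '[[0,0,0,-0.02,-0.003,0,0.03],[0,0,0,-0.04,-0.006,0,0.03],[0,0,0,-0.045,-0.007,0,0.03],[0,0,0,-0.045,-0.007,0,0.03],[0,0,0,-0.045,-0.007,0,0.03]]'
$T '[[0,0,0,-0.045,-0.007,0,0.03],[0,0,0,-0.045,-0.007,0,0.03],[0,0,0,-0.04,-0.006,0,0.03],[0,0,0,-0.034,-0.004,0,0.03],[0,0,0,0,0,0,0.03]]'
$T '[[0,0,0,0,0,0,0.03],[0,0,0,0,0,0.04,0.03],[0,0,0,0,0,0.04,0.03],[0,0,0,0,0,0.03,0.03],[0,0,0,0,0,0,0.03]]'
$T '[[0,0,0,0,0,0,0.03]]'
```

```text
t: 5.4
tool_pos: [573.9, 277.9, 273.0]
ee_rot: [3.131, -0.003, 1.748]
wrist_force: [1.7, 0.2, -0.9]
grip_width: 43.4
grip_force: 30.8
t: 5.9
tool_pos: [574.8, 76.9, 265.1]
ee_rot: [-3.138, 0.0, 1.748]
wrist_force: [0.3, 0.6, -0.8]
grip_width: 43.4
grip_force: 30.8
t: 6.4
tool_pos: [580.2, -91.0, 265.1]
ee_rot: [-3.138, 0.001, 1.742]
wrist_force: [0.0, -0.1, -0.7]
grip_width: 43.2
grip_force: 30.8
t: 6.9
tool_pos: [577.3, -84.3, 151.9]
ee_rot: [-3.131, -0.004, 1.75]
wrist_force: [-0.8, 1.2, -1.6]
grip_width: 43.3
grip_force: 30.9
t: 7.0
tool_pos: [581.0, -85.1, 156.6]
ee_rot: [-3.14, -0.001, 1.749]
wrist_force: [0.8, 0.3, -0.2]
grip_width: 43.3
grip_force: 30.9
```

```bash
T='python3 -m inch'
$T '[[0,0,0,0,0,0.01,0.03],[0,0,0,0,0,0.008,0.03],[0,0,0,0,0,0.003,0.03],[0,0,0,0,0,0,0.03],[0,0,0,0,0,0,0.03]]'
$T '[[0,0,0,0,0,0.003,0.03],[0,0,0,0,0,0,0.03],[0,0,0,0,0,0,0.03]]'
```

```text
t: 7.5
tool_pos: [581.8, -86.3, 136.2]
ee_rot: [3.141, 0.0, 1.748]
wrist_force: [-0.8, 0.1, -0.7]
grip_width: 43.6
grip_force: 30.9
t: 7.8
tool_pos: [581.6, -86.2, 132.9]
ee_rot: [-3.142, -0.0, 1.748]
wrist_force: [-0.2, -0.4, -0.5]
grip_width: 43.4
grip_force: 30.9
```

```bash
T='python3 -m inch'
$T '[[0,0,0,0,0,0.001,0.03],[0,0,0,0,0,0,0.03]]'
$T '[[0,0,0,0,0,0.001,0.03],[0,0,0,0,0,0,0.03]]'
$T '[[0,0,0,0,0,0.001,0.03],[0,0,0,0,0,0,0.03]]'
```

```text
t: 8.0
tool_pos: [581.8, -86.2, 132.0]
ee_rot: [3.141, 0.0, 1.748]
wrist_force: [-0.0, -0.4, -0.8]
grip_width: 43.0
grip_force: 30.9
t: 8.2
tool_pos: [581.8, -86.2, 131.9]
ee_rot: [3.141, 0.0, 1.748]
wrist_force: [-0.6, -0.0, 5.9]
grip_width: 43.2
grip_force: 31.3
t: 8.4
tool_pos: [581.9, -86.2, 131.9]
ee_rot: [3.14, 0.001, 1.748]
wrist_force: [-2.7, -0.3, 11.0]
grip_width: 43.5
grip_force: 31.7
```

```bash
T='python3 -m inch'
$T '[[0,0,0,0,0,-0.001,0.06],[0,0,0,0,0,0,0.085],[0,0,0,0,0,0,0.085],[0,0,0,0,0,0,0.085],[0,0,0,0,0,0,0.085]]'
$T '[[0,0,0,0,0,-0.01,0.085],[0,0,0,0,0,-0.045,0.085],[0,0,0,0,0,-0.045,0.085],[0,0,0,0.02,0,0,0.085],[0,0,0,0.04,0,0,0.085]]'
$T '[[0,0,0,0.045,0,0,0.085],[0,0,0,0.045,0,0,0.085],[0,0,0,0.045,0,0,0.085],[0,0,0,0.045,0.002,0,0.085],[0,0,0,0.045,0.002,0,0.085]]'
$T '[[0,0,0,0.045,0.001,0,0.085],[0,0,0,0.045,0,0,0.085],[0,0,0,0.035,0,0,0.085],[0,0,0,0.013,0,0,0.085],[0,0,0,0,0,0,0.085]]'
$T '[[0,0,0,0,0,0,0.085],[0,0,0,0,0,0,0.085]]'
```

```text
t: 8.9
tool_pos: [581.6, -86.2, 130.6]
ee_rot: [-3.141, -0.0, 1.748]
wrist_force: [-0.6, -0.4, 0.7]
grip_width: 84.8
grip_force: 0.0
t: 9.4
tool_pos: [573.1, -28.5, 233.9]
ee_rot: [3.135, 0.002, 1.744]
wrist_force: [0.4, -0.0, -1.1]
grip_width: 85.0
grip_force: 0.0
t: 9.9
tool_pos: [535.0, 196.8, 231.8]
ee_rot: [3.14, -0.0, 1.748]
wrist_force: [0.5, -0.5, -0.1]
grip_width: 84.9
grip_force: 0.0
t: 10.4
tool_pos: [511.8, 332.6, 231.3]
ee_rot: [3.141, -0.0, 1.751]
wrist_force: [0.4, -1.1, 0.4]
grip_width: 84.7
grip_force: 0.0
t: 10.6
tool_pos: [512.4, 329.4, 231.0]
ee_rot: [-3.141, 0.001, 1.746]
wrist_force: [0.4, 0.5, -0.2]
grip_width: 84.9
grip_force: 0.0
```

```bash
T='python3 -m inch'
$T '[[0,0,0,0.003,0,0.04,0.085],[0,0,0,0,0,0.04,0.085],[0,0,0,0,0,0.018,0.085],[0,0,0,0,0,0.001,0.085],[0,0,0,0,0,0,0.085]]'
$T '[[0,0,0,0,0,0,0.04],[0,0,0,0,0,0,0.03],[0,0,0,0,0,0,0.03],[0,0,0,0,0,0,0.03],[0,0,0,0,0,0,0.03]]'
$T '[[0,0,0,0,0,0,0.03],[0,0,0,0,0,0,0.03]]'
```

```text
t: 11.1
tool_pos: [512.0, 332.9, 132.2]
ee_rot: [-3.141, 0.0, 1.746]
wrist_force: [0.4, -0.6, 0.4]
grip_width: 84.7
grip_force: 0.0
t: 11.6
tool_pos: [512.2, 334.5, 133.3]
ee_rot: [3.139, -0.001, 1.748]
wrist_force: [-0.8, -0.8, 6.6]
grip_width: 43.4
grip_force: 30.4
t: 11.8
tool_pos: [512.2, 334.5, 133.3]
ee_rot: [3.139, -0.001, 1.748]
wrist_force: [-0.2, -1.2, 5.5]
grip_width: 43.5
grip_force: 30.4
```

```bash
T='python3 -m inch'
$T '[[0,0,0,0,0,-0.02,0.03],[0,0,0,0,0,-0.04,0.03],[0,0,0,0,0,-0.045,0.03],[0,0,0,0,0,-0.03,0.03],[0,0,0,0,0,0,0.03]]'
$T '[[0,0,0,-0.02,0,0,0.03],[0,0,0,-0.04,0,0,0.03],[0,0,0,-0.045,0,0,0.03],[0,0,0,-0.045,0,0,0.03],[0,0,0,-0.045,-0.001,0,0.03]]'
$T '[[0,0,0,-0.045,-0.001,0,0.03],[0,0,0,-0.045,0,0,0.03],[0,0,0,-0.04,0,0,0.03],[0,0,0,-0.036,0,0,0.03],[0,0,0,0,0,0,0.03]]'
$T '[[0,0,0,0,0,0,0.03],[0,0,0,0,0,0.03,0.03],[0,0,0,0,0,0.04,0.03],[0,0,0,0,0,0.03,0.03],[0,0,0,0,0,0,0.03]]'
$T '[[0,0,0,0,0,0.005,0.03],[0,0,0,0,0,0,0.03],[0,0,0,0,0,0,0.03]]'
```

```text
t: 12.3
tool_pos: [513.6, 335.5, 272.3]
ee_rot: [3.133, -0.004, 1.748]
wrist_force: [0.3, 0.1, -1.1]
grip_width: 43.2
grip_force: 31.0
t: 12.8
tool_pos: [544.3, 140.3, 265.4]
ee_rot: [-3.139, 0.0, 1.749]
wrist_force: [1.1, -0.1, -1.0]
grip_width: 43.5
grip_force: 30.9
t: 13.3
tool_pos: [573.1, -25.7, 265.4]
ee_rot: [-3.14, 0.001, 1.742]
wrist_force: [0.5, 0.4, -1.2]
grip_width: 43.4
grip_force: 30.9
t: 13.8
tool_pos: [569.1, -20.0, 162.1]
ee_rot: [-3.131, -0.003, 1.75]
wrist_force: [-0.4, -0.1, -1.1]
grip_width: 43.3
grip_force: 31.0
t: 14.1
tool_pos: [574.4, -21.3, 163.6]
ee_rot: [3.138, 0.001, 1.748]
wrist_force: [0.2, -1.3, -0.7]
grip_width: 43.2
grip_force: 31.0
```

```bash
T='python3 -m inch'
$T '[[0,0,0,0,0,0.015,0.03],[0,0,0,0,0,0.01,0.03],[0,0,0,0,0,0.003,0.03],[0,0,0,0,0,0,0.03],[0,0,0,0,0,0,0.03]]'
$T '[[0,0,0,0,0,0.002,0.03],[0,0,0,0,0,0,0.03]]'
$T '[[0,0,0,0,0,0.001,0.03],[0,0,0,0,0,0,0.03]]'
$T '[[0,0,0,0,0,0.001,0.03],[0,0,0,0,0,0,0.03]]'
```

```text
t: 14.6
tool_pos: [573.5, -21.7, 134.4]
ee_rot: [3.141, 0.0, 1.748]
wrist_force: [0.9, -0.3, -0.6]
grip_width: 43.5
grip_force: 31.0
t: 14.8
tool_pos: [573.3, -21.7, 132.1]
ee_rot: [3.141, 0.0, 1.748]
wrist_force: [0.0, -0.0, -2.0]
grip_width: 43.4
grip_force: 31.0
t: 15.0
tool_pos: [573.4, -21.7, 131.4]
ee_rot: [3.141, 0.0, 1.748]
wrist_force: [-1.1, -0.3, 2.5]
grip_width: 43.1
grip_force: 31.2
t: 15.2
tool_pos: [573.3, -21.7, 131.3]
ee_rot: [3.141, 0.0, 1.748]
wrist_force: [-3.4, 0.0, 8.9]
grip_width: 43.6
grip_force: 31.9
```

```bash
T='python3 -m inch'
$T '[[0,0,0,0,0,-0.001,0.06],[0,0,0,0,0,0,0.085],[0,0,0,0,0,0,0.085],[0,0,0,0,0,0,0.085],[0,0,0,0,0,0,0.085]]'
$T '[[0,0,0,0,0,-0.01,0.085],[0,0,0,0,0,-0.045,0.085],[0,0,0,0,0,-0.045,0.085],[0,0,0,0.02,0,0,0.085],[0,0,0,0.04,0.005,0,0.085]]'
$T '[[0,0,0,0.045,0.006,0,0.085],[0,0,0,0.045,0.006,0,0.085],[0,0,0,0.045,0.006,0,0.085],[0,0,0,0.045,0.006,0,0.085],[0,0,0,0.045,0.006,0,0.085]]'
$T '[[0,0,0,0.045,0.006,0,0.085],[0,0,0,0.045,0.006,0,0.085],[0,0,0,0.035,0.006,0,0.085],[0,0,0,0.018,0,0,0.085],[0,0,0,0,0,0,0.085]]'
$T '[[0,0,0,0,0,0,0.085],[0,0,0,0,0,0,0.085]]'
```

```text
t: 15.7
tool_pos: [573.1, -21.6, 130.7]
ee_rot: [-3.141, -0.0, 1.748]
wrist_force: [0.0, -0.7, 0.5]
grip_width: 84.9
grip_force: 0.0
t: 16.2
tool_pos: [569.0, 37.0, 234.0]
ee_rot: [3.136, 0.002, 1.743]
wrist_force: [-0.5, 0.3, -0.5]
grip_width: 84.8
grip_force: 0.0
t: 16.7
tool_pos: [557.2, 266.9, 231.8]
ee_rot: [3.141, -0.0, 1.748]
wrist_force: [1.0, 0.6, 0.4]
grip_width: 85.2
grip_force: 0.0
t: 17.2
tool_pos: [549.3, 411.3, 231.0]
ee_rot: [3.141, -0.0, 1.751]
wrist_force: [0.1, -1.3, 0.2]
grip_width: 85.1
grip_force: 0.0
t: 17.4
tool_pos: [550.1, 407.3, 231.1]
ee_rot: [-3.141, 0.001, 1.746]
wrist_force: [-0.3, -0.5, 0.2]
grip_width: 85.3
grip_force: 0.0
```

```bash
T='python3 -m inch'
$T '[[0,0,0,0,0,0.04,0.085],[0,0,0,0,0,0.04,0.085],[0,0,0,0,0,0.018,0.085],[0,0,0,0,0,0.001,0.085],[0,0,0,0,0,0,0.085]]'
$T '[[0,0,0,0,0,0,0.04],[0,0,0,0,0,0,0.03],[0,0,0,0,0,0,0.03],[0,0,0,0,0,0,0.03],[0,0,0,0,0,0,0.03]]'
$T '[[0,0,0,0,0,0,0.03],[0,0,0,0,0,0,0.03]]'
$T '[[0,0,0,0,0,-0.02,0.03],[0,0,0,0,0,-0.04,0.03],[0,0,0,0,0,-0.045,0.03],[0,0,0,0,0,-0.03,0.03],[0,0,0,0,0,0,0.03]]'
```

```text
t: 17.9
tool_pos: [550.4, 407.8, 132.4]
ee_rot: [-3.141, 0.0, 1.746]
wrist_force: [-0.1, 0.9, 0.2]
grip_width: 85.0
grip_force: 0.0
t: 18.4
tool_pos: [550.5, 409.5, 133.5]
ee_rot: [3.139, -0.001, 1.748]
wrist_force: [-0.8, -0.9, 6.5]
grip_width: 43.4
grip_force: 30.2
t: 18.6
tool_pos: [550.6, 409.5, 133.6]
ee_rot: [3.139, -0.001, 1.748]
wrist_force: [-0.4, -0.4, 6.0]
grip_width: 43.6
grip_force: 30.2
t: 19.1
tool_pos: [551.9, 410.5, 272.9]
ee_rot: [3.132, -0.005, 1.748]
wrist_force: [0.9, 0.5, -0.5]
grip_width: 43.2
grip_force: 30.9
```

```bash
T='python3 -m inch'
$T '[[0,0,0,-0.02,-0.003,0,0.03],[0,0,0,-0.04,-0.006,0,0.03],[0,0,0,-0.045,-0.007,0,0.03],[0,0,0,-0.045,-0.007,0,0.03],[0,0,0,-0.045,-0.007,0,0.03]]'
$T '[[0,0,0,-0.045,-0.007,0,0.03],[0,0,0,-0.045,-0.007,0,0.03],[0,0,0,-0.04,-0.006,0,0.03],[0,0,0,-0.04,-0.002,0,0.03],[0,0,0,0,0,0,0.03]]'
$T '[[0,0,0,0,0,0,0.03],[0,0,0,0,0,0.03,0.03],[0,0,0,0,0,0.04,0.03],[0,0,0,0,0,0.03,0.03],[0,0,0,0,0,0,0.03]]'
$T '[[0,0,0,0,0,0.015,0.03],[0,0,0,0,0,0.005,0.03],[0,0,0,0,0,0,0.03],[0,0,0,0,0,0,0.03]]'
```

```text
t: 19.6
tool_pos: [553.9, 210.1, 265.5]
ee_rot: [-3.14, 0.001, 1.749]
wrist_force: [0.6, -0.0, -1.0]
grip_width: 43.1
grip_force: 30.8
t: 20.1
tool_pos: [562.7, 36.2, 265.8]
ee_rot: [-3.14, 0.002, 1.742]
wrist_force: [-0.1, 0.7, -0.0]
grip_width: 43.5
grip_force: 30.8
t: 20.6
tool_pos: [559.2, 41.8, 162.2]
ee_rot: [-3.131, -0.002, 1.75]
wrist_force: [-1.4, 0.1, -0.1]
grip_width: 43.3
grip_force: 30.9
t: 21.0
tool_pos: [563.7, 41.0, 148.0]
ee_rot: [3.14, 0.0, 1.748]
wrist_force: [-0.5, -0.0, -1.3]
grip_width: 43.3
grip_force: 30.9
```

```bash
T='python3 -m inch'
$T '[[0,0,0,0,0,0.009,0.03],[0,0,0,0,0,0.004,0.03],[0,0,0,0,0,0,0.03],[0,0,0,0,0,0,0.03]]'
$T '[[0,0,0,0,0,0.002,0.03],[0,0,0,0,0,0,0.03]]'
$T '[[0,0,0,0,0,0.001,0.03],[0,0,0,0,0,0,0.03]]'
$T '[[0,0,0,0,0,0.001,0.03],[0,0,0,0,0,0,0.03]]'
```

```text
t: 21.4
tool_pos: [562.9, 40.5, 133.7]
ee_rot: [-3.141, -0.0, 1.748]
wrist_force: [0.2, 0.7, -0.9]
grip_width: 43.3
grip_force: 30.9
t: 21.6
tool_pos: [563.0, 40.5, 131.8]
ee_rot: [-3.141, 0.0, 1.748]
wrist_force: [0.3, 0.9, -0.6]
grip_width: 43.1
grip_force: 30.9
t: 21.8
tool_pos: [563.1, 40.5, 131.6]
ee_rot: [3.141, 0.0, 1.748]
wrist_force: [-1.4, 0.2, 3.7]
grip_width: 43.6
grip_force: 31.4
t: 22.0
tool_pos: [563.0, 40.5, 131.5]
ee_rot: [3.141, 0.0, 1.748]
wrist_force: [-4.8, -0.7, 10.2]
grip_width: 43.5
grip_force: 32.1
```

```bash
T='python3 -m inch'
$T '[[0,0,0,0,0,-0.001,0.06],[0,0,0,0,0,0,0.085],[0,0,0,0,0,0,0.085],[0,0,0,0,0,0,0.085],[0,0,0,0,0,0,0.085]]'
$T '[[0,0,0,0,0,-0.01,0.085],[0,0,0,0,0,-0.045,0.085],[0,0,0,0,0,-0.045,0.085],[0,0,0,0.02,0.006,0,0.085],[0,0,0,0.04,0.008,0,0.085]]'
$T '[[0,0,0,0.045,0.009,0,0.085],[0,0,0,0.045,0.009,0,0.085],[0,0,0,0.045,0.009,0,0.085],[0,0,0,0.045,0.009,0,0.085],[0,0,0,0.04,0.009,0,0.085]]'
$T '[[0,0,0,0.019,0,0,0.085],[0,0,0.142,0,0,0,0.085],[0,0,0.142,0,0,0,0.085],[0,0,0.142,0,0,0,0.085],[0,0,0.142,0,0,0,0.085]]'
$T '[[0,0,0.142,0,0,0,0.085],[0,0,0.142,0,0,0,0.085],[0,0,0.142,0,0,0,0.085],[0,0,0.142,0,0,0,0.085],[0,0,0.142,0,0,0,0.085]]'
$T '[[0,0,0.142,0,0,0,0.085],[0,0,0.142,0,0,0,0.085],[0,0,0,0,0,0,0.085],[0,0,0,0,0,0,0.085]]'
python3 - <<'E'
from h import *
o=r.observe(); p=viewer.camera_params("wrist"); im=viewer.snapshot("wrist"); cv2.imwrite("pics/w3.png",im[:,:,::-1]); np.save("w3.npy",p,allow_pickle=True)
s=viewer.snapshot("scene"); a=s[105:305,255:485]; cv2.imwrite("pics/s3.png",cv2.resize(a,None,fx=3,fy=3,interpolation=cv2.INTER_CUBIC)[:,:,::-1])
print(o["t"],o["tool_pos"],o["ee_rot"],proj("wrist",[[569.6,345.4,26]],p))
E
```

```text
t: 22.5
tool_pos: [563.0, 40.5, 130.7]
ee_rot: [-3.141, -0.0, 1.748]
wrist_force: [0.2, -0.3, 0.9]
grip_width: 85.0
grip_force: 0.0
t: 23.0
tool_pos: [568.0, 101.0, 234.1]
ee_rot: [3.136, 0.001, 1.743]
wrist_force: [0.7, 1.1, -0.3]
grip_width: 84.7
grip_force: 0.0
t: 23.5
tool_pos: [571.6, 328.9, 231.8]
ee_rot: [3.141, -0.001, 1.749]
wrist_force: [0.9, -0.3, -0.4]
grip_width: 84.8
grip_force: 0.0
t: 24.0
tool_pos: [568.3, 344.7, 231.3]
ee_rot: [3.142, 0.001, 1.174]
wrist_force: [0.8, 0.3, 0.6]
grip_width: 84.7
grip_force: 0.0
t: 24.5
tool_pos: [577.8, 327.7, 231.4]
ee_rot: [-3.123, 0.0, 0.509]
wrist_force: [-0.1, -0.1, 0.2]
grip_width: 85.0
grip_force: 0.0
t: 24.9
tool_pos: [610.5, 251.5, 231.1]
ee_rot: [-3.061, 0.012, 0.362]
wrist_force: [-0.6, 0.0, 0.2]
grip_width: 84.7
grip_force: 0.0
24.9 [610.54012041 251.52622359 231.13289535] [-3.06090751  0.01211668  0.36158713] [[240.13237534 189.83936832]]
```

View pics/w3.png

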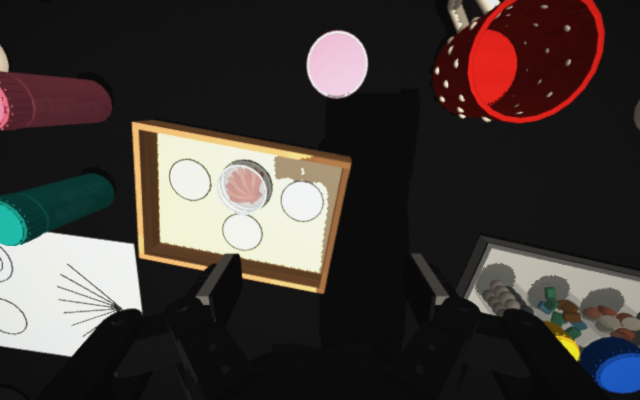

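View pics/s3.png

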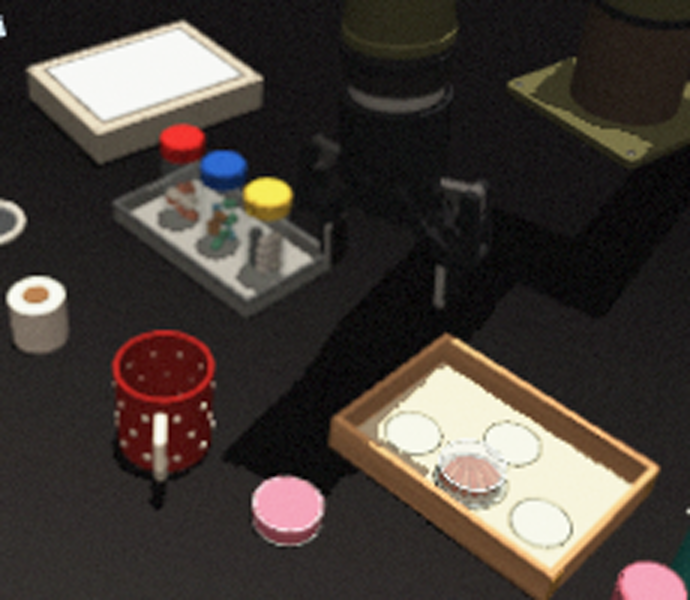

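Run:
```python
from h import *
o=r.observe(); print(o["joint_pos"].round(3),o["tool_pos"],o["ee_rot"])
p=np.load("w3.npy",allow_pickle=True).item()
print(back("wrist",[(245,186)],26,p).round(1), back("wrist",[(190,179),(302,201),(242,232)],6,p).round(1))
```

```text
[0.364 0.535 0.101 1.149 0.081 3.141] [609.9170504  253.48437167 231.0594318 ] [-3.06072575  0.01185131  0.36461097]
[[575.6 341.7  26. ]] [[551.7 407.4   6. ]
 [574.9 281.3   6. ]
 [511.1 334.8   6. ]]
```

The dish yaw I picked runs into joint 6's limit (yaw = j1 + π − j6), which dragged the pose off. No contact occurred, and the jars stand in the tray. I'll turn back to the equivalent grasp half a turn away.

```bash
T='python3 -m inch'
for i in 1; do
$T '[[-0.08,0,0,0,0,0,0.085],[0,0,-0.141,0,0,0,0.085],[0,0,-0.141,0,0,0,0.085],[0,0,-0.141,0,0,0,0.085],[0,0,-0.141,0,0,0,0.085]]'
$T '[[0,0,-0.141,0,0,0,0.085],[0,0,-0.141,0,0,0,0.085],[0,0,-0.141,0,0,0,0.085],[0,0,-0.141,0,0,0,0.085],[0,0,-0.141,0,0,0,0.085]]'
$T '[[0,0,-0.141,0,0,0,0.085],[0,0,-0.141,0,0,0,0.085],[0,0,-0.141,0,0,0,0.085],[0,0,-0.141,0,0,0,0.085],[0,0,-0.141,0,0,0,0.085]]'
$T '[[0,0,-0.141,0,0,0,0.085],[0,0,-0.141,0,0,0,0.085],[0,0,-0.141,0,0,0,0.085],[0,0,-0.141,0,0,0,0.085],[0,0,-0.141,0,0,0,0.085]]'
$T '[[0,0,-0.141,0,0,0,0.085],[0,0,-0.141,0,0,0,0.085],[0,0,0,0,0,0,0.085],[0,0,0,0,0,0,0.085],[0,0,0,0,0,0,0.085]]'
done | grep -E "tool_pos|ee_rot"
cat >> h.py <<'E'
from scipy.spatial.transform import Rotation as Ro
def go(x,y,z,yaw):
    o=r.observe(); A=Ro.from_euler("xyz",o["ee_rot"]); B=Ro.from_euler("xyz",[np.pi,0,yaw])
    print("t",o["t"],"at",o["tool_pos"].round(1),"turn",(A.inv()*B).as_rotvec().round(4),"shift mm",A.inv().apply(np.array([x,y,z])-o["tool_pos"]).round(1),"after-turn",B.inv().apply(np.array([x,y,z])-o["tool_pos"]).round(1))
E
python3 -c "
from h import *
print(r.observe()['joint_pos'].round(3)); go(571,345,231,3.327)"
```

```text
tool_pos: [612.5, 247.2, 230.9]
ee_rot: [-3.129, 0.006, 0.952]
tool_pos: [612.5, 247.2, 230.9]
ee_rot: [-3.128, -0.004, 1.656]
tool_pos: [612.5, 247.2, 230.9]
ee_rot: [-3.134, -0.012, 2.361]
tool_pos: [612.5, 247.2, 230.9]
ee_rot: [3.14, -0.014, 3.067]
tool_pos: [613.0, 246.2, 230.8]
ee_rot: [3.136, -0.013, -2.944]
[0.379 0.535 0.103 1.15  0.008 0.182]
t 27.5 at [613.  246.2 230.8] turn [ 0.0052 -0.0131  0.0121] shift mm [ 21.8 105.1   0.6] after-turn [ 23.1 104.8  -0.2]
```

```bash
T='python3 -m inch'
$T '[[0.0052,-0.0131,0.0121,0,0,0,0.085],[0,0,0,0.0077,0.035,0,0.085],[0,0,0,0.0077,0.035,0,0.085],[0,0,0,0.0077,0.035,0,0.085],[0,0,0,0,0,0,0.085]]'
$T '[[0,0,0,0,0,0,0.085],[0,0,0,0,0,0,0.085]]' >/dev/null
python3 - <<'E'
from h import *
go(571,345,231,3.327)
p=viewer.camera_params("wrist"); im=viewer.snapshot("wrist"); cv2.imwrite("pics/w4.png",im[:,:,::-1]); np.save("w4.npy",p,allow_pickle=True)
print(proj("wrist",[[571,345,26]],p))
E
```

```text
t: 28.0
tool_pos: [569.3, 348.3, 230.7]
ee_rot: [3.14, 0.0, -2.952]
wrist_force: [-0.9, 0.1, 0.2]
grip_width: 84.9
grip_force: 0.0
t 28.2 at [571.3 343.8 230.7] turn [-0.0005  0.0001 -0.0002] shift mm [ 0.1  1.2 -0.3] after-turn [ 0.1  1.2 -0.3]
[[323.61592965 191.16600111]]
```

View pics/w4.png

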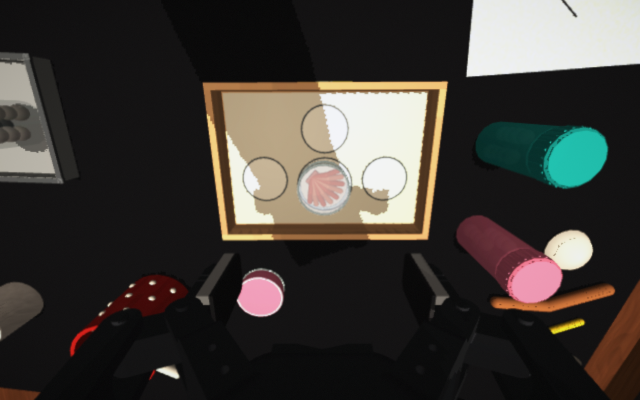

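The dish top is at (324,186), midway between the fingers at 219 and 428, and about 2–5 px (toward −x) off the pad line. I'll correct that and go down with a narrower opening.

```bash
T='python3 -m inch'
$T '[[0,0,0,0.0025,0.001,0,0.068],[0,0,0,0,0,0.03,0.068],[0,0,0,0,0,0.04,0.068],[0,0,0,0,0,0.03,0.068],[0,0,0,0,0,0,0.068]]'
$T '[[0,0,0,0,0,0.03,0.068],[0,0,0,0,0,0.01,0.068],[0,0,0,0,0,0,0.068],[0,0,0,0,0,0,0.068]]'
python3 -c "
from h import *
go(568.5,345,81,3.327)"
```

```text
t: 28.75
tool_pos: [565.7, 342.4, 125.9]
ee_rot: [-3.138, -0.009, -2.957]
wrist_force: [-1.0, -0.5, 0.1]
grip_width: 68.0
grip_force: 0.0
t: 29.15
tool_pos: [569.2, 345.2, 92.2]
ee_rot: [3.141, 0.001, -2.956]
wrist_force: [0.1, 0.7, 0.2]
grip_width: 68.1
grip_force: 0.0
t 29.15 at [569.2 345.2  92.2] turn [0.0006 0.0014 0.0006] shift mm [ 0.7 -0.1 11.2] after-turn [ 0.7 -0.1 11.2]
```

```bash
T='python3 -m inch'
$T '[[0,0,0,0,0,0.006,0.068],[0,0,0,0,0,0.005,0.068],[0,0,0,0,0,0,0.068],[0,0,0,0,0,0,0.068]]' 25
$T '[[0,0,0,0,0,0,0.06],[0,0,0,0,0,0,0.045],[0,0,0,0,0,0,0.045],[0,0,0,0,0,0,0.045],[0,0,0,0,0,0,0.045]]'
$T '[[0,0,0,0,0,0,0.045],[0,0,0,0,0,0,0.045]]'
```

```text
t: 29.55
tool_pos: [568.4, 345.0, 79.7]
ee_rot: [-3.142, -0.0, -2.955]
wrist_force: [-0.0, -0.2, 0.8]
grip_width: 68.1
grip_force: 0.0
t: 30.05
tool_pos: [568.7, 345.2, 80.2]
ee_rot: [3.141, 0.001, -2.955]
wrist_force: [0.1, 0.1, 3.8]
grip_width: 54.2
grip_force: 26.6
t: 30.25
tool_pos: [568.7, 345.2, 80.1]
ee_rot: [3.141, 0.001, -2.955]
wrist_force: [-0.6, -0.0, 4.9]
grip_width: 54.0
grip_force: 26.7
```

```bash
T='python3 -m inch'
$T '[[0,0,0,0,0,-0.02,0.045],[0,0,0,0,0,-0.04,0.045],[0,0,0,0,0,-0.045,0.045],[0,0,0,0,0,-0.045,0.045],[0,0,0,0,0,-0.045,0.045]]'
$T '[[0,0,0,0.006,-0.02,0,0.045],[0,0,0,0.012,-0.038,0,0.045],[0,0,0,0.012,-0.038,0,0.045],[0,0,0,0.012,-0.038,0,0.045],[0,0,0,0.012,-0.038,0,0.045]]'
$T '[[0,0,0,0.012,-0.038,0,0.045],[0,0,0,0.012,-0.038,0,0.045],[0,0,0,0.012,-0.038,0,0.045],[0,0,0,0.012,-0.038,0,0.045],[0,0,0,0.012,-0.038,0,0.045]]'
$T '[[0,0,0,0.012,-0.038,0,0.045],[0,0,0,0.012,-0.038,0,0.045],[0,0,0,0.012,-0.038,0,0.045],[0,0,0,0.012,-0.038,0,0.045],[0,0,0,0.008,-0.03,0,0.045]]'
$T '[[0,0,0,0,0,0,0.045],[0,0,0,0,0,0,0.045],[0,0,0,0,0,0,0.045]]'
python3 - <<'E'
from h import *
go(504,-300,280,3.327)
p=viewer.camera_params("wrist"); im=viewer.snapshot("wrist"); cv2.imwrite("pics/w5.png",im[:,:,::-1]); np.save("w5.npy",p,allow_pickle=True)
E
```

```text
t: 30.75
tool_pos: [568.0, 344.6, 275.5]
ee_rot: [-3.141, -0.002, -2.955]
wrist_force: [0.6, 0.4, -0.3]
grip_width: 53.7
grip_force: 26.6
t: 31.25
tool_pos: [546.5, 164.5, 273.9]
ee_rot: [-3.141, -0.001, -2.955]
wrist_force: [0.5, 0.5, -0.9]
grip_width: 53.9
grip_force: 26.6
t: 31.75
tool_pos: [522.7, -33.4, 274.1]
ee_rot: [3.141, -0.001, -2.955]
wrist_force: [1.3, 0.2, -1.1]
grip_width: 54.4
grip_force: 26.6
t: 32.25
tool_pos: [501.2, -223.1, 274.0]
ee_rot: [3.141, -0.001, -2.957]
wrist_force: [-1.3, 0.6, 0.4]
grip_width: 54.1
grip_force: 26.6
t: 32.55
tool_pos: [501.9, -220.3, 274.2]
ee_rot: [3.14, -0.001, -2.955]
wrist_force: [0.2, 1.2, -0.1]
grip_width: 54.2
grip_force: 26.6
t 32.55 at [ 501.9 -220.3  274.2] turn [ 0.0012 -0.001   0.0015] shift mm [ 12.8 -78.7  -5.9] after-turn [ 12.7 -78.8  -5.8]
```

View pics/w5.png

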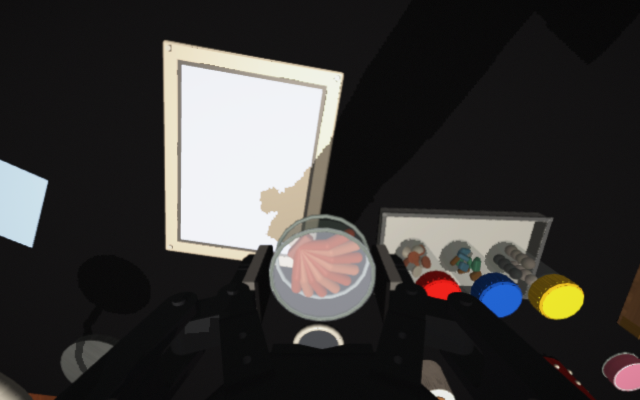

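The dish is held level between the fingers at about (322,265). Light box top corners are (164,41), (342,73), (166,249), and panel corners are (180,63), (325,86), (181,238).

Run:
```python
from h import *
p=np.load("w5.npy",allow_pickle=True).item()
for q in ([(164,41),(342,73),(166,249)],[(180,63),(325,86),(181,238)]):
    P=back("wrist",q,45,p)[:,:2]; print(P.round(1).tolist(),"c",((P[1]+P[2])/2).round(1),np.linalg.norm(P[1]-P[0]).round(1),np.linalg.norm(P[2]-P[0]).round(1))
go(504,-301,274,3.327)
```

```text
[[391.7, -392.4], [387.2, -222.2], [612.9, -387.3]] c [ 500.1 -304.7] 170.3 221.3
[[407.8, -377.2], [401.8, -236.2], [595.2, -370.4]] c [ 498.5 -303.3] 141.1 187.5
t 32.6 at [ 502.1 -220.   274.4] turn [ 0.0009 -0.0007  0.0022] shift mm [ 13.2 -79.9   0.3] after-turn [ 13.  -80.    0.4]
```

```bash
T='python3 -m inch'
$T '[[0,0,0,0.005,-0.026,0,0.045],[0,0,0,0.006,-0.03,0,0.045],[0,0,0,0.005,-0.024,0,0.045],[0,0,0,0,0,0,0.045],[0,0,0,0,0,0,0.045]]'
$T '[[0,0,0,0,0,0.03,0.045],[0,0,0,0,0,0.04,0.045],[0,0,0,0,0,0.04,0.045],[0,0,0,0,0,0,0.045],[0,0,0,0,0,0,0.045]]'
python3 -c "
from h import *
go(501.5,-302,120,3.327)"
```

```text
t: 33.1
tool_pos: [501.4, -301.8, 274.5]
ee_rot: [3.141, -0.0, -2.955]
wrist_force: [-0.3, -1.2, -0.7]
grip_width: 53.6
grip_force: 26.7
t: 33.6
tool_pos: [501.1, -301.2, 164.9]
ee_rot: [3.14, -0.001, -2.954]
wrist_force: [1.0, -0.5, 0.1]
grip_width: 54.2
grip_force: 26.9
t 33.6 at [ 501.1 -301.2  164.9] turn [ 0.0016 -0.0014  0.0025] shift mm [-0.3 -0.9 44.9] after-turn [-0.3 -0.8 44.9]
```

```bash
T='python3 -m inch'
$T '[[0.001,-0.001,0,0,0,0.02,0.045],[0,0,0,0,0,0.015,0.045],[0,0,0,0,0,0.006,0.045],[0,0,0,0,0,0,0.045],[0,0,0,0,0,0,0.045]]'
$T '[[0,0,0,0,0,0.002,0.045],[0,0,0,0,0,0,0.045]]'
$T '[[0,0,0,0,0,0.001,0.045],[0,0,0,0,0,0,0.045]]'
$T '[[0,0,0,0,0,0.001,0.045],[0,0,0,0,0,0,0.045]]'
```

```text
t: 34.1
tool_pos: [502.4, -303.1, 125.5]
ee_rot: [-3.139, 0.003, -2.955]
wrist_force: [0.8, 0.2, -0.4]
grip_width: 54.0
grip_force: 26.9
t: 34.3
tool_pos: [501.7, -302.9, 122.4]
ee_rot: [-3.14, 0.002, -2.955]
wrist_force: [-0.6, 0.8, -0.0]
grip_width: 53.7
grip_force: 26.9
t: 34.5
tool_pos: [501.3, -302.7, 120.7]
ee_rot: [-3.141, 0.001, -2.955]
wrist_force: [0.1, -0.8, -0.7]
grip_width: 54.2
grip_force: 26.9
t: 34.7
tool_pos: [501.2, -302.6, 119.5]
ee_rot: [-3.141, 0.001, -2.955]
wrist_force: [-0.3, -0.7, -0.8]
grip_width: 53.5
grip_force: 26.9
```

```bash
T='python3 -m inch'
$T '[[0,0,0,0,0,0.001,0.045],[0,0,0,0,0,0,0.045],[0,0,0,0,0,0,0.045]]'
$T '[[0,0,0,0,0,0.001,0.045],[0,0,0,0,0,0,0.045]]'
```

```text
t: 35.0
tool_pos: [501.3, -302.7, 119.2]
ee_rot: [-3.14, 0.001, -2.955]
wrist_force: [-0.5, 0.3, 4.9]
grip_width: 53.5
grip_force: 27.2
t: 35.2
tool_pos: [501.3, -302.7, 119.1]
ee_rot: [-3.14, 0.002, -2.955]
wrist_force: [-3.9, 2.8, 10.6]
grip_width: 53.8
grip_force: 27.9
```

Contact. Release, rise, and check.

```bash
T='python3 -m inch'
$T '[[0,0,0,0,0,-0.001,0.065],[0,0,0,0,0,0,0.075],[0,0,0,0,0,0,0.085],[0,0,0,0,0,0,0.085],[0,0,0,0,0,0,0.085]]'
$T '[[0,0,0,0,0,-0.01,0.085],[0,0,0,0,0,-0.04,0.085],[0,0,0,0,0,-0.045,0.085],[0,0,0,0,0,-0.03,0.085],[0,0,0,0,0,0,0.085]]'
$T '[[0,0,0,0,0,0,0.085],[0,0,0,0,0,0,0.085]]' >/dev/null
python3 - <<'E'
from h import *
go(563,40.5,235,1.748); print(r.observe()["joint_pos"].round(2))
p=viewer.camera_params("wrist"); im=viewer.snapshot("wrist"); np.save("w6.npy",p,allow_pickle=True)
s=viewer.snapshot("scene")[100:220,250:380]
cv2.imwrite("pics/w6.png",np.vstack([im,np.pad(cv2.resize(s,None,fx=1.6,fy=1.6,interpolation=cv2.INTER_CUBIC),((0,0),(0,432),(0,0)))])[:,:,::-1])
E
```

```text
t: 35.7
tool_pos: [501.2, -302.6, 118.4]
ee_rot: [-3.141, 0.001, -2.955]
wrist_force: [-0.5, 0.1, 0.7]
grip_width: 85.3
grip_force: 0.0
t: 36.2
tool_pos: [503.7, -304.1, 249.8]
ee_rot: [-3.133, 0.009, -2.955]
wrist_force: [0.5, -0.9, 0.9]
grip_width: 85.1
grip_force: 0.0
t 36.4 at [ 500.5 -302.1  242.7] turn [-1.0000e-04 -8.0000e-04  1.5799e+00] shift mm [-124.9  325.1    7.8] after-turn [326.3 121.9   7.7]
[-0.54  0.39 -0.11  1.07 -0.   -0.73]
```

View pics/w6.png

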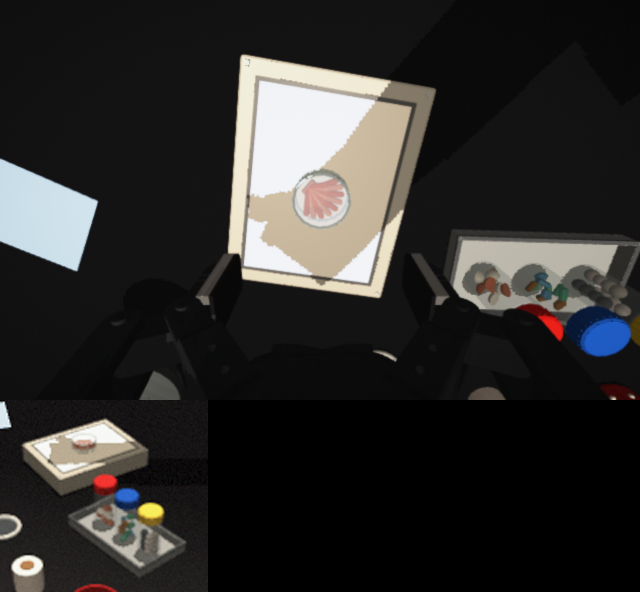

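Run:
```python
from h import *
p=np.load("w6.npy",allow_pickle=True).item()
P=back("wrist",[(241,56),(435,89),(381,297),(229,277)],45,p); Q=back("wrist",[(258,79),(415,105),(372,286),(244,265)],45,p)
print(P.mean(0),Q.mean(0),back("wrist",[(322,199)],65,p), back("wrist",[(322,201)],55,p))
```

```text
[ 500.45329363 -303.69873087   45.        ] [ 500.7682462  -302.67941181   45.        ] [[ 499.95255115 -302.51701243   65.        ]] [[ 505.12646645 -301.54571151   55.        ]]
```

The dish is within a few mm of the panel centre. Now the jars go back, starting with yellow.

```bash
T='python3 -m inch'
($T '[[0,0,0.1436,0,0,0,0.085],[0,0,0.1436,0,0,0,0.085],[0,0,0.1436,0,0,0,0.085],[0,0,0.1436,0,0,0,0.085],[0,0,0.1436,0,0,0,0.085]]' 30
$T '[[0,0,0.1436,0,0,0,0.085],[0,0,0.1436,0,0,0,0.085],[0,0,0.1436,0,0,0,0.085],[0,0,0.1436,0,0,0,0.085],[0,0,0.1436,0,0,0,0.085]]'
$T '[[0,0,0.1436,0,0,0,0.085],[0,0,0,0.02,0.008,0,0.085],[0,0,0,0.036,0.014,0,0.085],[0,0,0,0.036,0.014,0,0.085],[0,0,0,0.036,0.014,0,0.085]]'
$T '[[0,0,0,0.036,0.014,0,0.085],[0,0,0,0.036,0.014,0,0.085],[0,0,0,0.036,0.014,0,0.085],[0,0,0,0.036,0.014,0,0.085],[0,0,0,0.036,0.012,0,0.085]]'
$T '[[0,0,0,0.018,0.004,0,0.085],[0,0,0,0,0,0,0.085],[0,0,0,0,0,0,0.085],[0,0,0,0,0,0,0.085]]') | grep -E "tool_pos|ee_rot"
python3 -c "
from h import *
go(563,40.5,130.5,1.748)"
```

```text
tool_pos: [500.6, -302.2, 242.2]
ee_rot: [-3.142, -0.002, 2.604]
tool_pos: [500.5, -302.2, 242.2]
ee_rot: [-3.14, -0.001, 1.886]
tool_pos: [527.2, -166.4, 242.2]
ee_rot: [-3.14, -0.0, 1.747]
tool_pos: [562.6, 23.0, 242.2]
ee_rot: [-3.14, 0.001, 1.748]
tool_pos: [563.3, 38.9, 242.9]
ee_rot: [-3.141, 0.001, 1.747]
t 38.9 at [563.3  38.9 242.9] turn [-0.0004  0.0013 -0.0009] shift mm [  1.8   0.  112.4] after-turn [  1.7  -0.  112.4]
```

```bash
T='python3 -m inch'
$T '[[0,0,0,0.002,0,0.04,0.085],[0,0,0,0,0,0.04,0.085],[0,0,0,0,0,0.03,0.085],[0,0,0,0,0,0.002,0.085],[0,0,0,0,0,0,0.085]]'
$T '[[0,0,0,0,0,0,0.04],[0,0,0,0,0,0,0.03],[0,0,0,0,0,0,0.03],[0,0,0,0,0,0,0.03],[0,0,0,0,0,0,0.03]]'
$T '[[0,0,0,0,0,0,0.03],[0,0,0,0,0,0,0.03]]'
$T '[[0,0,0,0,0,-0.02,0.03],[0,0,0,0,0,-0.04,0.03],[0,0,0,0,0,-0.045,0.03],[0,0,0,0,0,-0.03,0.03],[0,0,0,0,0,0,0.03]]'
$T '[[0,0,0,0,0,0,0.03],[0,0,0,0,0,0,0.03]]'
python3 -c "
from h import *
go(550.6,409.5,140,1.748)"
```

```text
t: 39.4
tool_pos: [563.0, 40.7, 131.3]
ee_rot: [-3.141, 0.001, 1.747]
wrist_force: [0.2, 0.0, 1.1]
grip_width: 85.0
grip_force: 0.0
t: 39.9
tool_pos: [564.4, 41.8, 133.1]
ee_rot: [3.138, 0.002, 1.748]
wrist_force: [-0.6, -0.5, 6.3]
grip_width: 43.6
grip_force: 30.9
t: 40.1
tool_pos: [564.4, 41.8, 133.1]
ee_rot: [3.138, 0.002, 1.748]
wrist_force: [-1.0, -0.7, 6.7]
grip_width: 43.7
grip_force: 30.9
t: 40.6
tool_pos: [566.0, 42.1, 271.9]
ee_rot: [3.131, 0.002, 1.748]
wrist_force: [-0.4, 0.4, -1.5]
grip_width: 43.5
grip_force: 31.1
t: 40.8
tool_pos: [562.3, 41.8, 265.0]
ee_rot: [-3.14, 0.001, 1.748]
wrist_force: [-1.2, 0.6, -1.1]
grip_width: 43.4
grip_force: 31.1
t 40.8 at [562.3  41.8 265. ] turn [-0.0019  0.0007  0.0004] shift mm [364.1  53.7 124.6] after-turn [364.   53.3 125. ]
```

```bash
T='python3 -m inch'
$T '[[0,0,0,0.02,0.003,0,0.03],[0,0,0,0.04,0.006,0,0.03],[0,0,0,0.045,0.0065,0,0.03],[0,0,0,0.045,0.0065,0,0.03],[0,0,0,0.045,0.0065,0,0.03]]'
$T '[[0,0,0,0.045,0.0065,0,0.03],[0,0,0,0.045,0.0065,0,0.03],[0,0,0,0.04,0.006,0,0.03],[0,0,0,0.034,0.005,0,0.03],[0,0,0,0.005,0.001,0,0.03]]'
$T '[[0,0,0,0,0,0,0.03],[0,0,0,0,0,0.03,0.03],[0,0,0,0,0,0.04,0.03],[0,0,0,0,0,0.03,0.03],[0,0,0,0,0,0,0.03]]'
$T '[[0,0,0,0,0,0,0.03],[0,0,0,0,0,0,0.03]]'
python3 -c "
from h import *
go(550.6,409.5,140,1.748)"
```

```text
t: 41.3
tool_pos: [555.8, 240.0, 264.1]
ee_rot: [-3.139, 0.002, 1.748]
wrist_force: [0.3, -0.8, -1.3]
grip_width: 43.9
grip_force: 31.2
t: 41.8
tool_pos: [550.2, 413.3, 263.0]
ee_rot: [-3.139, 0.001, 1.753]
wrist_force: [-0.3, -1.1, -1.9]
grip_width: 43.5
grip_force: 31.2
t: 42.3
tool_pos: [548.8, 405.2, 160.2]
ee_rot: [-3.131, 0.007, 1.746]
wrist_force: [-0.5, -0.5, -1.4]
grip_width: 43.5
grip_force: 31.2
t: 42.5
tool_pos: [553.0, 409.4, 168.4]
ee_rot: [3.138, -0.0, 1.747]
wrist_force: [0.5, 0.0, -0.9]
grip_width: 43.5
grip_force: 31.2
t 42.5 at [553.  409.4 168.4] turn [ 0.0039 -0.0003 -0.0006] shift mm [ 0.5 -2.5 28.4] after-turn [ 0.5 -2.4 28.4]
```

```bash
T='python3 -m inch'
$T '[[0,0,0,0,-0.001,0.015,0.03],[0,0,0,0,0,0.01,0.03],[0,0,0,0,0,0.003,0.03],[0,0,0,0,0,0,0.03],[0,0,0,0,0,0,0.03]]'
$T '[[0,0,0,0,0,0.002,0.03],[0,0,0,0,0,0,0.03]]'
$T '[[0,0,0,0,0,0.001,0.03],[0,0,0,0,0,0,0.03]]'
$T '[[0,0,0,0,0,0.001,0.03],[0,0,0,0,0,0,0.03]]'
```

```text
t: 43.0
tool_pos: [551.2, 409.5, 138.9]
ee_rot: [3.14, 0.0, 1.748]
wrist_force: [0.9, 0.1, -1.3]
grip_width: 43.5
grip_force: 31.2
t: 43.2
tool_pos: [551.0, 409.4, 136.4]
ee_rot: [3.14, 0.001, 1.748]
wrist_force: [-0.8, 0.5, -1.5]
grip_width: 43.5
grip_force: 31.2
t: 43.4
tool_pos: [551.0, 409.4, 135.3]
ee_rot: [3.14, 0.001, 1.748]
wrist_force: [0.5, -0.2, -0.5]
grip_width: 43.7
grip_force: 31.1
t: 43.6
tool_pos: [551.0, 409.5, 135.2]
ee_rot: [3.14, 0.0, 1.748]
wrist_force: [-0.9, -0.5, 4.9]
grip_width: 43.8
grip_force: 31.5
```

```bash
T='python3 -m inch'
($T '[[0,0,0,0,0,0,0.06],[0,0,0,0,0,0,0.085],[0,0,0,0,0,0,0.085],[0,0,0,0,0,0,0.085],[0,0,0,0,0,0,0.085]]'
$T '[[0,0,0,0,0,-0.01,0.085],[0,0,0,0,0,-0.045,0.085],[0,0,0,0,0,-0.045,0.085],[0,0,0,-0.02,0,0,0.085],[0,0,0,-0.04,-0.005,0,0.085]]'
$T '[[0,0,0,-0.045,-0.006,0,0.085],[0,0,0,-0.045,-0.006,0,0.085],[0,0,0,-0.045,-0.006,0,0.085],[0,0,0,-0.045,-0.006,0,0.085],[0,0,0,-0.045,-0.006,0,0.085]]'
$T '[[0,0,0,-0.045,-0.006,0,0.085],[0,0,0,-0.045,-0.006,0,0.085],[0,0,0,-0.035,-0.006,0,0.085],[0,0,0,-0.018,-0.001,0,0.085],[0,0,0,0,0,0,0.085]]'
$T '[[0,0,0,0,0,0,0.085],[0,0,0,0,0,0,0.085]]') | grep -E "tool_pos|force"
python3 -c "
from h import *
go(573.3,-21.7,130.8,1.748)"
```

```text
tool_pos: [550.9, 409.2, 134.0]
wrist_force: [0.4, -0.5, 0.2]
grip_force: 0.0
tool_pos: [557.9, 351.9, 237.2]
wrist_force: [0.4, -1.7, -0.4]
grip_force: 0.0
tool_pos: [566.5, 120.7, 235.1]
wrist_force: [0.2, -0.5, -0.2]
grip_force: 0.0
tool_pos: [573.3, -24.2, 235.1]
wrist_force: [-0.5, 0.6, -0.4]
grip_force: 0.0
tool_pos: [573.1, -20.6, 234.7]
wrist_force: [0.7, 0.1, -0.3]
grip_force: 0.0
t 45.8 at [573.1 -20.6 234.7] turn [0.0012 0.0005 0.0013] shift mm [-1.100e+00 -1.000e-01  1.039e+02] after-turn [ -1.1   0.  103.9]
```

```bash
T='python3 -m inch'
($T '[[0,0,0,-0.001,0,0.04,0.085],[0,0,0,0,0,0.04,0.085],[0,0,0,0,0,0.021,0.085],[0,0,0,0,0,0.002,0.085],[0,0,0,0,0,0,0.085]]'
$T '[[0,0,0,0,0,0,0.04],[0,0,0,0,0,0,0.03],[0,0,0,0,0,0,0.03],[0,0,0,0,0,0,0.03],[0,0,0,0,0,0,0.03]]'
$T '[[0,0,0,0,0,0,0.03],[0,0,0,0,0,0,0.03]]'
$T '[[0,0,0,0,0,-0.02,0.03],[0,0,0,0,0,-0.04,0.03],[0,0,0,0,0,-0.045,0.03],[0,0,0,0,0,-0.03,0.03],[0,0,0,0,0,0,0.03]]'
$T '[[0,0,0,0,0,0,0.03],[0,0,0,0,0,0,0.03]]')| grep -E "tool_pos|force|width"
python3 -c "
from h import *
go(512.2,334.5,140,1.748)"
```

```text
tool_pos: [573.4, -21.5, 131.5]
wrist_force: [0.1, -0.7, 0.7]
grip_width: 84.7
grip_force: 0.0
tool_pos: [574.3, -22.6, 133.0]
wrist_force: [-1.2, -0.1, 5.3]
grip_width: 43.1
grip_force: 30.8
tool_pos: [574.3, -22.6, 133.0]
wrist_force: [-1.7, -0.3, 6.4]
grip_width: 43.4
grip_force: 30.8
tool_pos: [575.9, -22.6, 271.7]
wrist_force: [0.7, -0.6, -1.1]
grip_width: 43.7
grip_force: 31.0
tool_pos: [572.3, -22.4, 264.9]
wrist_force: [-0.9, 0.6, -0.8]
grip_width: 43.4
grip_force: 31.0
t 47.7 at [572.3 -22.4 264.9] turn [-0.0021  0.0003  0.0002] shift mm [362.    4.1 124.8] after-turn [361.9   3.8 124.9]
```

```bash
T='python3 -m inch'
($T '[[0,0,0,0.02,0,0,0.03],[0,0,0,0.04,0,0,0.03],[0,0,0,0.045,0.001,0,0.03],[0,0,0,0.045,0.001,0,0.03],[0,0,0,0.045,0.001,0,0.03]]'
$T '[[0,0,0,0.045,0.001,0,0.03],[0,0,0,0.045,0,0,0.03],[0,0,0,0.04,0,0,0.03],[0,0,0,0.034,0,0,0.03],[0,0,0,0.003,0,0,0.03]]'
$T '[[0,0,0,0,0,0,0.03],[0,0,0,0,0,0.03,0.03],[0,0,0,0,0,0.04,0.03],[0,0,0,0,0,0.03,0.03],[0,0,0,0,0,0,0.03]]'
$T '[[0,0,0,0,0,0,0.03],[0,0,0,0,0,0,0.03]]')| grep -E "tool_pos|force|width"
python3 -c "
from h import *
go(512.2,334.5,140,1.748)"
```

```text
tool_pos: [540.4, 171.2, 264.2]
wrist_force: [0.5, 0.5, -0.8]
grip_width: 43.5
grip_force: 31.0
tool_pos: [511.6, 338.1, 263.6]
wrist_force: [-0.3, -0.7, -1.6]
grip_width: 43.6
grip_force: 31.0
tool_pos: [510.4, 330.6, 160.9]
wrist_force: [-1.4, -0.3, -1.2]
grip_width: 43.8
grip_force: 31.1
tool_pos: [514.7, 334.5, 168.1]
wrist_force: [0.5, 0.4, -0.5]
grip_width: 43.2
grip_force: 31.1
t 49.4 at [514.7 334.5 168.1] turn [ 0.0037 -0.     -0.0007] shift mm [ 0.5 -2.6 28.1] after-turn [ 0.5 -2.5 28.1]
```

```bash
T='python3 -m inch'
($T '[[0,0,0,0,-0.001,0.015,0.03],[0,0,0,0,0,0.01,0.03],[0,0,0,0,0,0.003,0.03],[0,0,0,0,0,0,0.03],[0,0,0,0,0,0,0.03]]'
$T '[[0,0,0,0,0,0.002,0.03],[0,0,0,0,0,0,0.03]]'
$T '[[0,0,0,0,0,0.001,0.03],[0,0,0,0,0,0,0.03]]'
$T '[[0,0,0,0,0,0.001,0.03],[0,0,0,0,0,0,0.03]]')| grep -E "tool_pos|force|width"
```

```text
tool_pos: [512.9, 334.5, 138.9]
wrist_force: [0.0, -0.5, -0.7]
grip_width: 43.6
grip_force: 31.1
tool_pos: [512.6, 334.4, 136.4]
wrist_force: [0.7, 0.6, -0.9]
grip_width: 43.4
grip_force: 31.1
tool_pos: [512.5, 334.3, 135.2]
wrist_force: [0.8, -0.3, -0.8]
grip_width: 43.2
grip_force: 31.1
tool_pos: [512.5, 334.4, 135.1]
wrist_force: [-2.7, -0.8, 4.9]
grip_width: 43.4
grip_force: 31.5
```

```bash
T='python3 -m inch'
($T '[[0,0,0,0,0,0,0.06],[0,0,0,0,0,0,0.085],[0,0,0,0,0,0,0.085],[0,0,0,0,0,0,0.085],[0,0,0,0,0,0,0.085]]'
$T '[[0,0,0,0,0,-0.01,0.085],[0,0,0,0,0,-0.045,0.085],[0,0,0,0,0,-0.045,0.085],[0,0,0,-0.02,0,0,0.085],[0,0,0,-0.04,0,0,0.085]]'
$T '[[0,0,0,-0.045,-0.001,0,0.085],[0,0,0,-0.045,-0.001,0,0.085],[0,0,0,-0.045,-0.001,0,0.085],[0,0,0,-0.045,-0.001,0,0.085],[0,0,0,-0.045,-0.001,0,0.085]]'
$T '[[0,0,0,-0.045,-0.001,0,0.085],[0,0,0,-0.045,0,0,0.085],[0,0,0,-0.035,0,0,0.085],[0,0,0,-0.018,0,0,0.085],[0,0,0,0,0,0,0.085]]'
$T '[[0,0,0,0,0,0,0.085],[0,0,0,0,0,0,0.085]]') | grep -E "tool_pos|force"
python3 -c "
from h import *
go(581.8,-86.2,130.8,1.748)"
```

```text
tool_pos: [512.5, 334.3, 134.1]
wrist_force: [-0.1, 0.8, -0.6]
grip_force: 0.0
tool_pos: [524.3, 277.6, 237.4]
wrist_force: [-0.1, -0.6, -0.7]
grip_force: 0.0
tool_pos: [558.0, 51.3, 235.5]
wrist_force: [1.2, -0.6, 0.4]
grip_force: 0.0
tool_pos: [582.5, -90.0, 235.2]
wrist_force: [-0.4, 1.0, -0.0]
grip_force: 0.0
tool_pos: [581.8, -86.5, 234.8]
wrist_force: [0.1, 0.1, -0.4]
grip_force: 0.0
t 52.7 at [581.8 -86.5 234.8] turn [0.0008 0.0002 0.0019] shift mm [  0.3  -0.  104. ] after-turn [3.00e-01 1.00e-01 1.04e+02]
```

```bash
T='python3 -m inch'
($T '[[0,0,0,0,0,0.04,0.085],[0,0,0,0,0,0.04,0.085],[0,0,0,0,0,0.021,0.085],[0,0,0,0,0,0.002,0.085],[0,0,0,0,0,0,0.085]]'
$T '[[0,0,0,0,0,0,0.04],[0,0,0,0,0,0,0.03],[0,0,0,0,0,0,0.03],[0,0,0,0,0,0,0.03],[0,0,0,0,0,0,0.03]]'
$T '[[0,0,0,0,0,0,0.03],[0,0,0,0,0,0,0.03]]'
$T '[[0,0,0,0,0,-0.02,0.03],[0,0,0,0,0,-0.04,0.03],[0,0,0,0,0,-0.045,0.03],[0,0,0,0,0,-0.03,0.03],[0,0,0,0,0,0,0.03]]'
$T '[[0,0,0,0,0,0,0.03],[0,0,0,0,0,0,0.03]]')| grep -E "tool_pos|force|width"
python3 -c "
from h import *
go(572.8,277.3,140,1.748)"
```

```text
tool_pos: [582.0, -86.8, 131.7]
wrist_force: [0.6, -0.9, 0.2]
grip_width: 85.2
grip_force: 0.0
tool_pos: [583.0, -88.2, 133.1]
wrist_force: [-1.4, -0.2, 6.1]
grip_width: 43.7
grip_force: 30.2
tool_pos: [583.0, -88.2, 133.1]
wrist_force: [-1.2, 0.1, 5.9]
grip_width: 43.2
grip_force: 30.2
tool_pos: [584.6, -88.4, 272.0]
wrist_force: [1.4, -0.5, -0.4]
grip_width: 43.5
grip_force: 30.9
tool_pos: [581.1, -87.8, 265.1]
wrist_force: [0.0, -0.7, -0.4]
grip_width: 43.4
grip_force: 30.9
t 54.6 at [581.1 -87.8 265.1] turn [-0.0017  0.0001  0.0001] shift mm [360.9  56.5 125. ] after-turn [360.9  56.2 125.1]
```

```bash
T='python3 -m inch'
($T '[[0,0,0,0.02,0.003,0,0.03],[0,0,0,0.04,0.006,0,0.03],[0,0,0,0.045,0.007,0,0.03],[0,0,0,0.045,0.007,0,0.03],[0,0,0,0.045,0.007,0,0.03]]'
$T '[[0,0,0,0.045,0.007,0,0.03],[0,0,0,0.045,0.007,0,0.03],[0,0,0,0.04,0.006,0,0.03],[0,0,0,0.034,0.005,0,0.03],[0,0,0,0,0,0,0.03]]'
$T '[[0,0,0,0,0,0,0.03],[0,0,0,0,0,0.03,0.03],[0,0,0,0,0,0.04,0.03],[0,0,0,0,0,0.03,0.03],[0,0,0,0,0,0,0.03]]'
$T '[[0,0,0,0,0,0,0.03],[0,0,0,0,0,0,0.03]]')| grep -E "tool_pos|force|width"
python3 -c "
from h import *
go(572.8,275.5,140,1.748)"
```

```text
tool_pos: [575.9, 110.6, 264.4]
wrist_force: [-0.3, 0.7, -1.6]
grip_width: 43.1
grip_force: 30.8
tool_pos: [571.6, 279.3, 263.7]
wrist_force: [-0.3, 0.0, -1.7]
grip_width: 43.3
grip_force: 30.9
tool_pos: [569.4, 271.8, 160.8]
wrist_force: [-0.9, 0.1, -1.5]
grip_width: 43.4
grip_force: 30.9
tool_pos: [574.1, 274.9, 168.2]
wrist_force: [-0.2, -0.2, -0.4]
grip_width: 43.2
grip_force: 30.9
t 56.3 at [574.1 274.9 168.2] turn [ 0.0039  0.0003 -0.0007] shift mm [ 0.8 -1.3 28.2] after-turn [ 0.8 -1.2 28.2]
```

```bash
T='python3 -m inch'
($T '[[0,0,0,0.001,0,0.015,0.03],[0,0,0,0,0,0.01,0.03],[0,0,0,0,0,0.003,0.03],[0,0,0,0,0,0,0.03],[0,0,0,0,0,0,0.03]]'
$T '[[0,0,0,0,0,0.002,0.03],[0,0,0,0,0,0,0.03]]'
$T '[[0,0,0,0,0,0.001,0.03],[0,0,0,0,0,0,0.03]]'
$T '[[0,0,0,0,0,0.001,0.03],[0,0,0,0,0,0,0.03]]')| grep -E "tool_pos|force|width"
```

```text
tool_pos: [573.1, 276.2, 139.0]
wrist_force: [-0.4, -0.4, -0.8]
grip_width: 43.4
grip_force: 30.9
tool_pos: [572.8, 276.1, 136.6]
wrist_force: [-0.1, 0.3, -0.6]
grip_width: 43.6
grip_force: 30.9
tool_pos: [572.7, 276.0, 135.3]
wrist_force: [0.3, -0.5, -0.9]
grip_width: 43.3
grip_force: 30.9
tool_pos: [572.7, 276.1, 135.2]
wrist_force: [-1.7, -1.2, 5.2]
grip_width: 43.1
grip_force: 31.4
```

```bash
T='python3 -m inch'
($T '[[0,0,0,0,0,0,0.06],[0,0,0,0,0,0,0.085],[0,0,0,0,0,0,0.085],[0,0,0,0,0,0,0.085],[0,0,0,0,0,0,0.085]]'
$T '[[0,0,0,0,0,-0.01,0.085],[0,0,0,0,0,-0.045,0.085],[0,0,0,0,0,-0.045,0.085],[0,0,0,0,0,-0.045,0.085],[0,0,0,-0.02,-0.02,0,0.085]]'
$T '[[0,0,0,-0.03,-0.03,0,0.085],[0,0,0,-0.03,-0.03,0,0.085],[0,0,0,0,0,0,0.085],[0,0,0,0,0,0,0.085],[0,0,0,0,0,0,0.085]]')| grep -E "tool_pos|force|width"
python3 - <<'E'
from h import *
s=viewer.snapshot("scene")
a=cv2.resize(s[105:305,255:485],None,fx=3,fy=3,interpolation=cv2.INTER_CUBIC); cv2.imwrite("pics/end.png",a[:,:,::-1])
h=cv2.cvtColor(s[205:305,355:485],cv2.COLOR_RGB2HSV);h0=cv2.cvtColor(cv2.imread("pics/scene0.png")[205:305,355:485],cv2.COLOR_BGR2HSV)
for n,lo,hi in (("blue",(100,150,60),(125,255,255)),("yellow",(24,150,100),(35,255,255)),("red",(0,200,90),(8,255,255))):
    print(n,[np.argwhere(cv2.inRange(x,lo,hi)>0).mean(0)[::-1].round(1) for x in (h0,h)])
E
```

```text
tool_pos: [572.7, 276.0, 134.2]
wrist_force: [0.5, -0.2, 0.2]
grip_width: 85.0
grip_force: 0.0
tool_pos: [561.7, 256.5, 288.0]
wrist_force: [0.9, 0.0, -0.7]
grip_width: 85.2
grip_force: 0.0
tool_pos: [508.9, 183.9, 280.2]
wrist_force: [0.5, -0.2, -0.3]
grip_width: 85.0
grip_force: 0.0
blue [array([77.9, 21.4]), array([78.1, 21.5])]
yellow [array([89.8, 46. ]), array([89.8, 45.6])]
red [array([42.8, 17.6]), array([43.8, 17.3])]
```

View pics/end.png

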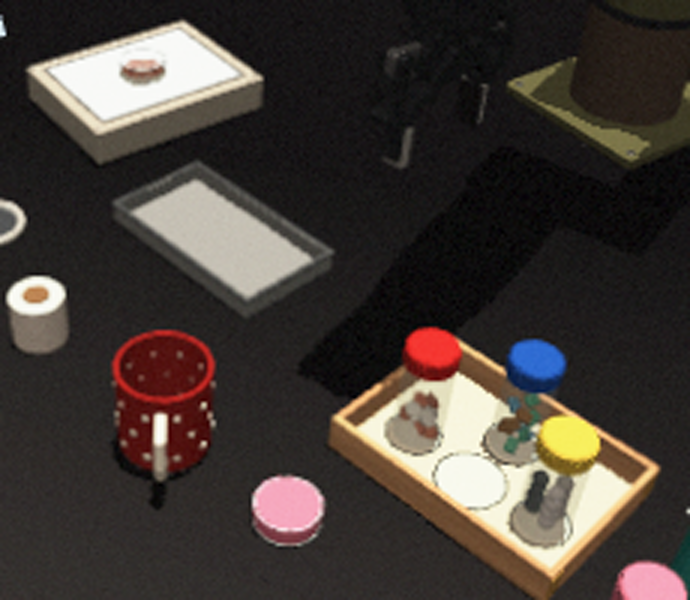

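All three lids are within about 1 px (about 2.5 mm) of their starting pixels. The dish lies on the panel and the bystanders look untouched.

```bash
python3 -c "
from bench import order
print(order.sign_off())"
```

```text
the job is handed in; nothing more can be done
None
```

I handed the job in at about 58 s: the dish measured about 5 mm or less from the light panel's centre, and all three jars are back upright within about 3 mm of where they stood; the sign-off gave no verdict.

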